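Check the light gauge with the amber reference cell

TASK

Take the red-handled key from its wooden stand, put its blade into the slotted captive screw on the green cradle and turn the screw anticlockwise (seen from above) until its orange tab has swung well clear of the amber cell, then put the key back upright in its stand and let it go. Then take the cell out of the cradle by its two white frosted faces only, never touching its clear amber faces or black cap, and hold it upright in mid-air in the light path of the gauge, centred between the blue lamp and the grey sensor and level with their lenses, with its clear faces square to the light. Do not touch the gauge, move the screw or tab only with the key, leave the other things on the bench alone, and finish while still holding the cell there, at rest.

Things in the scene. Friction and masses are not known exactly. Their poses are not given: they have to be found in the camera images.
- key_grip (a point): Centre of the key's red handle, half-way up it. The handle is upright, 28 mm (key x) by 17 mm (key y) by 60 mm tall (30 mm above and below this point). Grip it across the 17 mm, on the broad faces whose normal is key y. Axes are the key's own, z up.
- key_tip (a point): Middle of the lower edge of the key's blade, 45 mm below key_grip; same axes. The flat steel blade is 24 mm wide (key x), 3 mm thick (key y) and stands 11 mm out of a round collar 36 mm across and 4 mm thick under the handle.
- key: The red-handled key, 80 g or so, 78 mm tall; origin at the blade tip, z up along the handle, x along the blade's width. It starts upright in the stand, collar on the stand's top, blade in its slot.
- stand_slot (a point): Centre of the mouth of the slot in the top of the key stand, a fixed wooden block 56 x 56 x 50 mm; 50 mm above the bench. Slot 30 mm long (stand x), 10 mm wide (stand y), 22 mm deep. With the key home its collar rests on the top and its blade tip is 11 mm below this point. z is up.
- screw_slot (a point): Top centre of the captive screw's head, 89 mm above the bench, on its vertical axis; the frame turns with the screw. The slot runs along x, 8 mm wide (y), 28 mm long, open at both ends, bottom 9.5 mm below this point. The key's blade has about 0.2 rad of play each way in it.
- screw (a joint): Turn of the screw and tab in rad: 0 = tab straight over the cell, growing anticlockwise seen from above, stop at 1.5; light friction (0.06 N m), stays where left. Starts between 0 and 0.12. The tab is clear of the cell above 1.0.
- cradle: Green fixed cradle, base plate 122 x 60 x 8 mm, origin at the centre of its underside on the bench. Pocket for the cell at x = -27 mm (inside 28 mm along x, 27 mm along y, floor 8 mm and walls 20 mm above the bench); post, 20 mm thick, with the captive screw on top at x = +30 mm.
- cell_mid (a point): Centre of the amber reference cell, half-way up it (32 mm below its top, 32 mm above its foot); axes as cell. At the start it stands in the cradle's pocket with this point 40 mm above the bench, its lowest 12 mm between the pocket walls.
- cell: The cell, 26 (x) by 24 (y) by 64 mm (z), about 60 g; origin at the centre of its foot. Faces square to y: white frosted plates, 24 mm apart, 24 mm wide, 56 mm tall, to be gripped. Faces square to x: clear amber, 26 mm apart, not to be touched. Black cap 18 x 18 x 8 mm on top. Half a turn about z makes no difference.
- beam_mid (a point): Middle of the light path, 125 mm above the bench, half-way between the lenses, which face each other along this frame's y, 52 mm either side. Barrels 39 mm across reach 100 mm either side, tops 20 mm above this point. x is level and square to the light. The cell's centre belongs here, its x along this y.
- gauge: The light gauge, fixed: grey base 76 x 215 mm, its top 30 mm above the bench, on four rubber feet, with two aluminium posts carrying the blue lamp (+y) and grey sensor (-y) barrels; origin at the centre of its underside on the bench. Only air between the barrels above the base.
- mug: Green and white mug, 101 mm tall; bystander, to be left alone. Origin at the centre of its underside.
- piston: Grey piston upside down, 67 mm across, 58 mm tall; bystander, to be left alone. Origin at the centre of its underside.
- ball_bearing: Ball bearing lying flat, 52 mm across, 15 mm tall; bystander, to be left alone. Origin at the centre of its underside.
- tape_measure: Yellow tape measure, 83 x 36 x 70 mm; bystander, to be left alone. Origin at the centre of its underside.
- masking_tape: Roll of masking tape lying flat, 100 mm across, 25 mm tall; bystander, to be left alone. Origin at the centre of its underside.
- tab_end (a point): Middle of the far end of the orange retaining tab (62 x 14 x 4 mm), which is fixed to the screw's head and points from it along screw_slot's -x; 64 mm from the screw's axis, top 79 mm above the bench. At the start the tab lies over the cell. Same axes as screw_slot.
Things that resemble listed ones, but are neither listed nor needed, are in the scene too. Of the things like the cell, leave any that is purple; of the rest the smaller one is meant.

How it is judged:
By the outcome, as a careful person would: the job done as asked, in the order asked, and still so for the second after the job is handed in, while the arm keeps its last pose, push and grip.
It also fails if it takes over 58 s, if anything falls off the work surface, if the arm or the gripper's body presses on something with over 40 N, if the wrist force passes 120 N, or if a joint passes its speed limit or range.

ROBOT

A 6-joint arm with a two-finger parallel gripper is mounted at the origin on a cart in front of the work surface, level with it; the furniture and walls round the work are solid. World frame = base frame: x ahead of the robot, y to its left, z up, the work surface at z = 0. Lengths are in mm, angles in rad, forces in N, time in s.
With the tool pointing down it reaches from about 250 to 850 mm from the base axis. Payload 12.5 kg.
Tool frame: the origin (TCP) lies midway between the tips of the shut fingers; the grasp point (between the pads) lies 19 mm behind it (hold_point_z is the distance from the TCP to the grasp point, in mm); z points along the fingers, y is the direction in which the jaws open and shut (so a half turn about z gives the same grasp; the last joint's range is limited). The gripper opens to 93 mm and grips with 3 to 60 N. Pads are 15 mm wide; open, the fingers measure 128 mm over their backs; the gripper's body (75 mm by 188 mm) begins 65 mm behind the grasp point.
Start: joints at [1.221, 0.351, 1.652, -0, 1.139, -0.085], TCP at [143.912, 530.823, 218.633] pointing down, gripper open.
Joint ranges: [-2.75, 2.75], [-0.79, 2.1], [0.01, 2.65], [-1.57, 4.71], [0.07, 3.14], [-2.87, 2.87]. Speed limits (rad/s): [2.22, 2.22, 2.79, 3.14, 3.14, 3.14].

INTERFACE

Orientations are given as a unit quaternion [w, x, y, z].
In Python, from bench import get_state, snapshot, hand_in, hold_point_z gives the robot as it stands. The module is installed in compiled form; this text tells all that it offers.
- The arm moves only by the tool carry_out, never from a script. Its argument "increments" is a list that holds one entry, the list of rows, each a list of 7 numbers: the opening in per cent of the stroke, from 0 (shut) to 100 (fully open), then the shift along the tool's x, y, z in cm, then the turn, a rotation vector about the tool's x, y, z in rad. In form: [[[claw, dx, dy, dz, ax, ay, az], ...]]. A call has exactly 10 rows; each row is the pose to reach, as a shift and turn from the pose commanded when the call began, along the tool's axes at that moment; what a row does not reach only later rows make up. A row lasts 1/8 s, in which the tool goes at most 62.5 mm and 10.7 degrees, less where a joint would pass 70% of its speed; a pose out of reach is approached as far as the arm can. A call with a gripper value outside its range is refused whole. The fingers move at their own pace and stop on an object; "squeeze" is the grip in N (left out, the last holds). Time passes only in rows, so rows that repeat a pose let the fingers close, or fill a call up. It gives the time, the measured TCP pose, the force and the opening at its end, in the units of the state.
- get_state(): the state, without advancing time (a new reading comes with each control period).
- snapshot(name): name is "side" or "top" or "wrist"; returns a dict with "image" (384x512x3 uint8, red, green, blue), "fx", "fy", "cx", "cy" (pixels), "R" (3x3) and "t" (3): a world point X has camera coordinates R X + t; the wrist camera has in their place "T_tool_cam" (4x4, takes a point from camera to tool coordinates, whose origin is the TCP and whose axes are the flange's). Camera axes: x right, y down, z forward; pixel columns grow to the right and rows downward; lengths in mm; the calibration is good to about 2 mm. A picture is of the moment at which its call begins: read the wrist's pose just before it. There is no depth.
- hand_in(): hands the job in, once; it reports no verdict.
The state is a dict: "time_s": time; "qpos": joint angles; "joint_velocities": joint speeds; "tau": joint torques, N m; "ee_pos": TCP position; "orientation": TCP orientation; "wrist_force": force on the tool from outside, world axes, zero at the start; "torque": the same for the moment, N m; "gripper_width": finger opening in mm.
Only numpy, scipy, OpenCV 4.12 (cv2) and the standard library are available. Lean on these libraries where they do the work, as an engineer would, in place of code of your own. Each camera call takes 0.05 s, during which the arm holds its last target.

## Working session

There is one attempt and no reset: what is moved stays moved. The work goes in short steps, Python scripts to look and compute and a tool call to move; the robot and the scene stay as the last step left them, time stands still between calls to the robot, and variables do not carry over. Pictures are saved under pics/ and viewed, and the job is handed in when it is done.

Besides the shell and the picture viewer there is one more tool, called after ">>>" by a JSON object that holds its "name" and its "arguments". carry_out: Moves the arm, as the interface text tells. Its arguments: {"type":"object","properties":{"increments":{"type":"array"},"squeeze":{"type":"number"}},"required":["increments"]}

```bash
mkdir -p pics; ls; python3 - <<'E'
from bench import *
import cv2,json
s=get_state()
for k,v in s.items(): print(k,v)
print(hold_point_z if not callable(hold_point_z) else hold_point_z())
for n in ["side","top","wrist"]:
    d=snapshot(n); cv2.imwrite(f"pics/{n}0.png",d["image"][:,:,::-1])
    import pickle; pickle.dump(d,open(f"{n}0.pkl","wb"))
    print(n,{k:(v.tolist() if hasattr(v,'tolist') else v) for k,v in d.items() if k!="image"})
E
```

```text
pics
time_s 0.0
qpos [ 1.22136123e+00  3.51235050e-01  1.65243277e+00 -4.05261951e-05
  1.13909209e+00 -8.45864233e-02]
joint_velocities [ 0.0021838  -0.00059473  0.00047735 -0.00032317 -0.00071883 -0.00104223]
tau [-8.97707232e-04 -4.97326112e+01 -2.85259116e+01  6.98919827e-02
  2.57039740e-02 -1.06456855e-04]
ee_pos [143.82808093 530.50014619 218.09877992]
orientation [-1.07694318e-04  1.32029203e-01  9.91245655e-01 -5.73901087e-04]
wrist_force [0.33133797 0.42157033 0.18352752]
torque [-0.05822928  0.05939128  0.03620249]
gripper_width 93.165594650687
18.8
side {'fx': 455.5478045914497, 'fy': 455.5478045914497, 'cx': 248.82159205769727, 'cy': 196.1306960424426, 'R': [[-0.9504710090079628, -0.3100300108457445, -0.022051154399998274], [-0.1527414553067893, 0.5276972478129687, -0.8355870167022597], [0.2706933853387427, -0.7908331094646999, -0.5489153706248759]], 't': [577.5059204764128, 48.690022692130135, 1172.1426144051845]}
top {'fx': 357.1904592874919, 'fy': 357.1904592874919, 'cx': 261.41095800015194, 'cy': 197.27938455619676, 'R': [[-0.0016589448463902848, -0.99963153051706, 0.027093377384831824], [-0.9922731910774202, -0.0017157195893500396, -0.12406035053684206], [0.12406112272194718, -0.02708984131387633, -0.9919047224035981]], 't': [170.26390697232173, 560.0021499179998, 974.7503703417299]}
wrist {'fx': 308.32570039485944, 'fy': 308.32570039485944, 'cx': 256.0965911498386, 'cy': 188.47902432497375, 'T_tool_cam': [[0.0004950188939132379, -0.9682285600413735, -0.2500664121318593, 70.66516953797397], [0.9999998128827712, 0.0005691731262188639, -0.00022422393574797792, -1.2160931171708578], [0.0003594310999915046, -0.25006625434504076, 0.9682286606205809, -167.0058237656239], [0.0, 0.0, 0.0, 1.0]]}
```

View pics/side0.png

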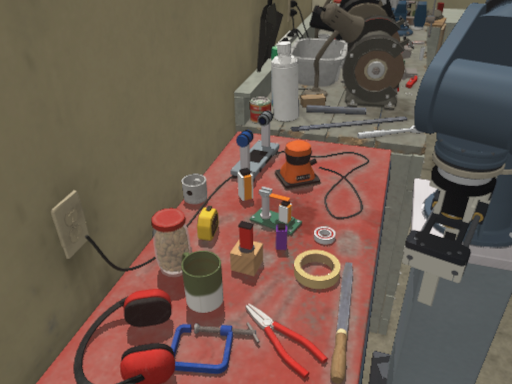

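View pics/top0.png

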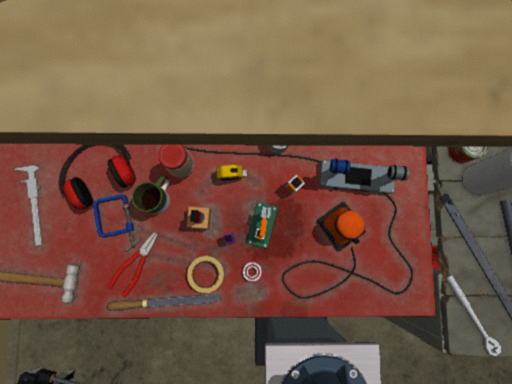

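View pics/wrist0.png

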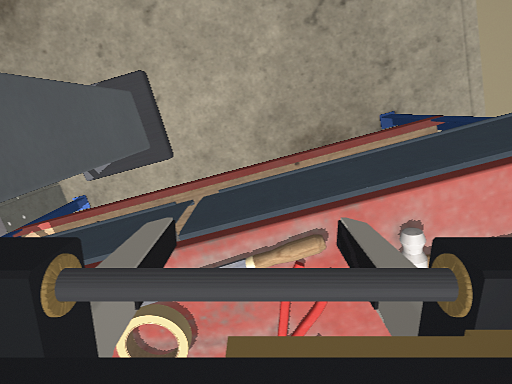

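```bash
python3 - <<'E'
import cv2,numpy as np
a=cv2.imread("pics/top0.png")[140:290,170:420]; cv2.imwrite("pics/topz.png",cv2.resize(a,None,fx=3.2,fy=3.2,interpolation=cv2.INTER_CUBIC))
a=cv2.imread("pics/side0.png")[110:280,170:345]; cv2.imwrite("pics/sidez.png",cv2.resize(a,None,fx=3.5,fy=3.5,interpolation=cv2.INTER_CUBIC))
E
```

```text
(no output)
```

View pics/topz.png

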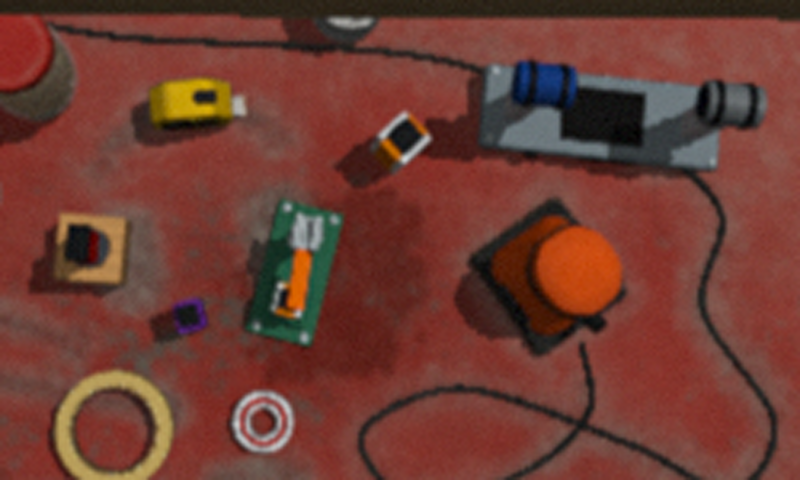

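View pics/sidez.png

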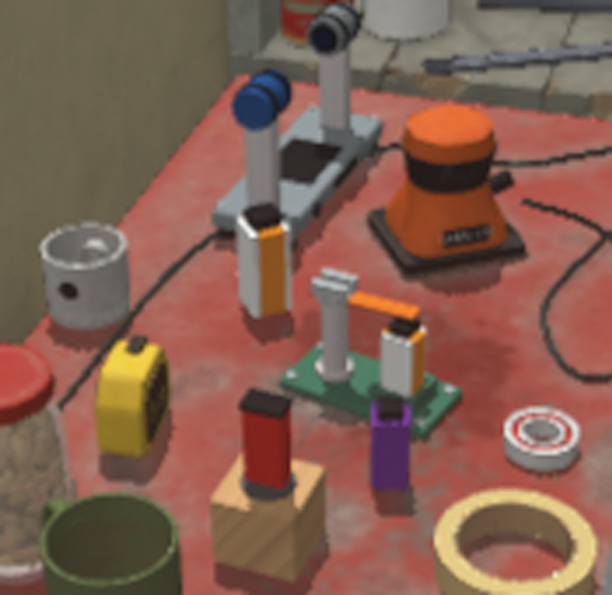

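```bash
cat > h.py <<'E'
import numpy as np,cv2,pickle
from scipy.spatial.transform import Rotation as Rt
from bench import get_state,snapshot
def q2R(q): return Rt.from_quat([q[1],q[2],q[3],q[0]]).as_matrix()
def cam(d,s=None):
    """returns centre C and R_wc (cam->world)"""
    if "R" in d:
        R=np.array(d["R"]);t=np.array(d["t"]);return -R.T@t,R.T
    T=np.array(d["T_tool_cam"]);Rw=q2R(s["orientation"])
    return np.array(s["ee_pos"])+Rw@T[:3,3],Rw@T[:3,:3]
def plane(d,uv,z,s=None):
    C,R=cam(d,s);uv=np.atleast_2d(np.array(uv,float))
    r=np.c_[(uv[:,0]-d["cx"])/d["fx"],(uv[:,1]-d["cy"])/d["fy"],np.ones(len(uv))]@R.T
    return C+r*((z-C[2])/r[:,2])[:,None]
def proj(d,X,s=None):
    C,R=cam(d,s);c=(np.atleast_2d(X)-C)@R
    return np.c_[c[:,0]/c[:,2]*d["fx"]+d["cx"],c[:,1]/c[:,2]*d["fy"]+d["cy"]]
def shot(n,tag):
    s=get_state();d=snapshot(n);cv2.imwrite(f"pics/{tag}.png",d["image"][:,:,::-1]);pickle.dump((d,s),open(f"{tag}.pkl","wb"));return d,s
def load(tag): return pickle.load(open(f"{tag}.pkl","rb"))
E
python3 - <<'E'
from h import *
np.set_printoptions(precision=1,suppress=True)
d=pickle.load(open("top0.pkl","rb"))
f=lambda L:np.array(L)/3.2+[170-.35,140-.35]
def P(n,L,z):
    p=plane(d,f(L),z); print(n,p[:,:2].tolist() if 0 else p[:,:2].round(1).tolist(),'mean',p.mean(0))
P('stand',[(62,213),(128,218),(125,287),(55,280)],50)
P('key',[(80,243)],117)
P('cradle',[(285,202),(343,217),(305,347),(245,330)],8)
P('gbase',[(487,65),(720,88),(716,170),(480,146)],30)
P('screw',[(307,230)],89);P('tabend',[(298,312)],79)
P('celltop',[(286,300)],72)
P('lamp',[(515,85),(578,85)],125);P('sens',[(700,102),(765,103)],125)
P('decoycell',[(405,138)],80)
E
```

```text
stand [[532.7, 369.7], [528.5, 313.2], [469.4, 314.8], [475.4, 374.3]] mean [501.5 343.   50. ]
key [[502.0, 343.1]] mean [502.  343.1 117. ]
cradle [[547.1, 177.4], [533.6, 125.2], [417.7, 159.8], [432.7, 213.0]] mean [482.8 168.8   8. ]
gbase [[668.9, -4.0], [648.7, -214.8], [574.0, -207.5], [595.1, 4.0]] mean [ 621.6 -105.6   30. ]
screw [[514.9, 160.8]] mean [514.9 160.8  89. ]
tabend [[447.6, 168.1]] mean [447.6 168.1  79. ]
celltop [[457.7, 177.9]] mean [457.7 177.9  72. ]
lamp [[630.2, -7.3], [630.4, -58.9]] mean [630.3 -33.1 125. ]
sens [[616.7, -158.6], [616.1, -212.2]] mean [ 616.4 -185.4  125. ]
decoycell [[593.8, 77.3]] mean [593.8  77.3  80. ]
```

```bash
cat >> h.py <<'E'
def inc(X,phi,s=None,quiet=False):
    """tool-frame increment (cm, rad) to TCP X pointing down with jaw axis at world angle phi (mod pi ok by caller)"""
    s=s or get_state();R=q2R(s["orientation"])
    c,sn=np.cos(phi),np.sin(phi)
    # tool y=(c,sn,0), z=(0,0,-1), x=y x z
    y=np.array([c,sn,0]);z=np.array([0,0,-1.]);x=np.cross(y,z)
    Rt_=np.c_[x,y,z]
    dx=R.T@(np.array(X)-s["ee_pos"])/10; w=Rt.from_matrix(R.T@Rt_).as_rotvec()
    print("inc",dx.round(2).tolist(),w.round(3).tolist(),"q6~",round(np.arctan2(X[1],X[0])-phi,2)); return dx,w
E
python3 -c "
from h import *
inc([440,260,300],np.pi/2)"
```

```text
inc [-35.67, -18.37, -8.16] [-0.001, -0.0, -0.265] q6~ -1.04
```

>>> {"name": "carry_out", "arguments": {"increments": [[[100,-4,-2,-1,0,0,-0.03],[100,-9,-4.6,-2,0,0,-0.07],[100,-14.5,-7.5,-3.3,0,0,-0.11],[100,-20,-10.3,-4.6,0,0,-0.15],[100,-25.5,-13.1,-5.8,0,0,-0.19],[100,-30.5,-15.7,-7,0,0,-0.23],[100,-34,-17.5,-7.8,0,0,-0.255],[100,-35.7,-18.4,-8.2,0,0,-0.265],[100,-35.7,-18.4,-8.2,0,0,-0.265],[100,-35.7,-18.4,-8.2,0,0,-0.265]]], "squeeze": 20}}

```text
time_s: 1.4
ee_pos: [439.6, 260.3, 300.3]
orientation: [-0.0, -0.0, 1.0, -0.0]
wrist_force: [-0.0, -0.0, -0.5]
gripper_width: 92.5
```

```bash
python3 -c "
from h import *
d,s=shot('wrist','w1');print(s['time_s'],s['ee_pos'],s['orientation'],s['qpos'])"
```

```text
1.4 [439.64172433 260.26036763 300.28794544] [-3.50919040e-04 -1.77755453e-04  9.99999921e-01 -4.82447443e-05] [ 4.43245380e-01  2.03888871e-01  1.64192577e+00  2.22017164e-04
  1.29645345e+00 -1.12796668e+00]
```

View pics/w1.png

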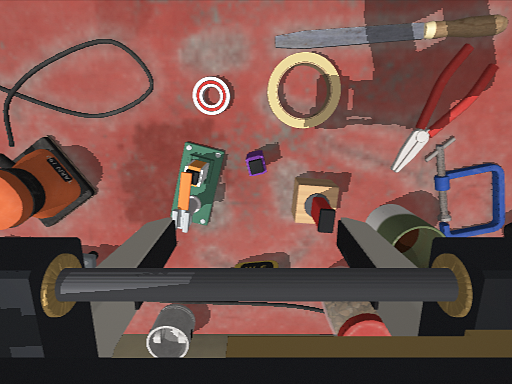

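```bash
python3 -c "
from h import *
inc([497,335,230],np.pi/2-0.07)"
```

```text
inc [-5.75, 7.45, 7.03] [-0.0, -0.001, 0.071] q6~ -0.91
```

>>> {"name": "carry_out", "arguments": {"increments": [[[100,-1,1.3,1.2,0,0,0.01],[100,-2.2,2.9,2.7,0,0,0.03],[100,-3.5,4.6,4.3,0,0,0.05],[100,-4.8,6.2,5.8,0,0,0.06],[100,-5.8,7.5,7,0,0,0.07],[100,-5.8,7.5,7,0,0,0.07],[100,-5.8,7.5,7,0,0,0.07],[100,-5.8,7.5,7,0,0,0.07],[100,-5.8,7.5,7,0,0,0.07],[100,-5.8,7.5,7,0,0,0.07]]]}}

```text
time_s: 2.7
ee_pos: [498.3, 334.7, 230.9]
orientation: [0.0, 0.035, 0.999, 0.0]
wrist_force: [0.6, 0.7, 0.5]
gripper_width: 92.9
```

```bash
python3 -c "
from h import *
d,s=shot('wrist','w2');print(s['time_s'],s['ee_pos'],s['orientation'])
shot('side','s2');shot('top','t2')
a=cv2.imread('pics/w2.png')[60:270,150:420];cv2.imwrite('pics/w2z.png',cv2.resize(a,None,fx=2.9,fy=2.8,interpolation=cv2.INTER_CUBIC))"
```

```text
2.7 [498.29673898 334.6855021  230.92293984] [1.56083412e-04 3.49716613e-02 9.99388288e-01 8.98514387e-05]
```

View pics/w2.png

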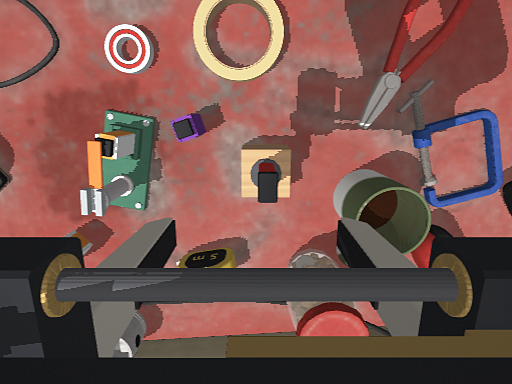

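View pics/w2z.png

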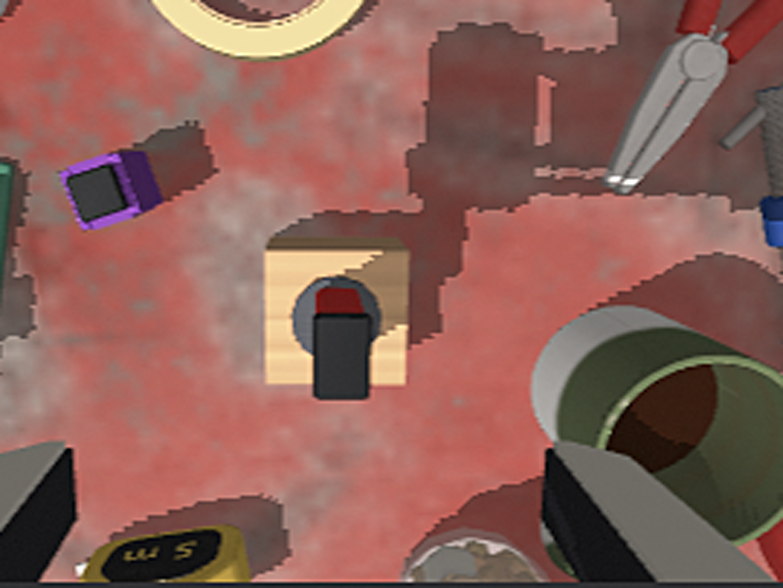

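```bash
python3 - <<'E'
from h import *
np.set_printoptions(precision=1,suppress=True)
d,s=load('w2')
im=d["image"]; hsv=cv2.cvtColor(im,cv2.COLOR_RGB2HSV)
def quad(mask,box,z,n):
    x0,y0,x1,y1=box;m=np.zeros_like(mask);m[y0:y1,x0:x1]=mask[y0:y1,x0:x1]
    cs,_=cv2.findContours(m,cv2.RETR_EXTERNAL,cv2.CHAIN_APPROX_NONE);c=max(cs,key=cv2.contourArea)
    r=cv2.minAreaRect(c);b=cv2.boxPoints(r)
    p=plane(d,b,z,s);e=[np.linalg.norm(p[i]-p[(i+1)%4]) for i in range(4)]
    v=p[1]-p[0];print(n,'px',b.round(1).tolist(),'mean',p.mean(0),'edges',np.round(e,1),'ang',np.arctan2(v[1],v[0]))
blk=((im.max(2)<75)&(hsv[...,1]<90)).astype(np.uint8)
quad(blk,(255,170,285,215),117,'keytop')
wood=((im[...,0]>150)&(im[...,1]>120)&(hsv[...,0]>10)).astype(np.uint8)
quad(wood,(235,145,297,200),50,'stand')
print(proj(d,[[502,343,117],[502,343,50]],s))
E
```

```text
keytop px [[258.0, 170.0], [280.0, 170.0], [280.0, 202.0], [258.0, 202.0]] mean [498.6 345.9 117. ] edges [20.4 31.  20.9 31. ] ang 1.501374878508451
stand px [[240.0, 149.0], [289.0, 149.0], [289.0, 196.0], [240.0, 196.0]] mean [499.5 343.4  50. ] edges [55.3 55.1 57.5 55.1] ang 1.5013604382715533
[[266.1 189.9]
 [264.3 175.1]]
```

```bash
python3 -c "
from h import *
inc([498.3,344.5,65],1.5013)"
```

```text
inc [0.07, 0.98, 16.57] [-0.0, 0.0, -0.0] q6~ -0.9
```

>>> {"name": "carry_out", "arguments": {"increments": [[[55,0,0.5,1.0,0,0,0],[55,0.05,1.0,3,0,0,0],[55,0.05,1.0,5.5,0,0,0],[55,0.05,1.0,8,0,0,0],[55,0.05,1.0,10.5,0,0,0],[55,0.05,1.0,13,0,0,0],[55,0.05,1.0,15,0,0,0],[55,0.05,1.0,16.2,0,0,0],[55,0.05,1.0,16.6,0,0,0],[55,0.05,1.0,16.6,0,0,0]]]}}

```text
time_s: 4.1
ee_pos: [498.6, 345.0, 64.8]
orientation: [0.0, 0.035, 0.999, 0.0]
wrist_force: [1.0, 0.4, 0.4]
gripper_width: 51.3
```

```bash
python3 -c "
from h import *
d,s=shot('wrist','w3');print(s['time_s'],s['ee_pos'],s['orientation'],s['wrist_force'],s['gripper_width'])
shot('side','s3');
a=cv2.imread('pics/w3.png')[60:270,130:400];b=cv2.imread('pics/s3.png')[180:290,190:330]
cv2.imwrite('pics/w3z.png',cv2.resize(a,None,fx=2.9,fy=2.8,interpolation=cv2.INTER_CUBIC))
cv2.imwrite('pics/s3z.png',cv2.resize(b,None,fx=4,fy=4,interpolation=cv2.INTER_CUBIC))"
```

```text
4.1 [498.61758724 344.9601969   64.82208373] [1.14957817e-04 3.49002042e-02 9.99390793e-01 7.69110710e-05] [0.96864699 0.37154452 0.42582695] 51.349278840683276
```

View pics/w3z.png

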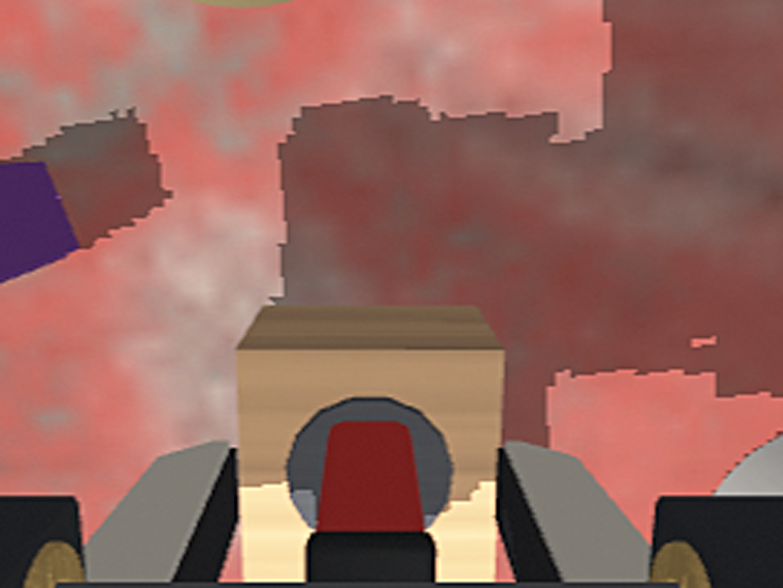

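View pics/s3z.png

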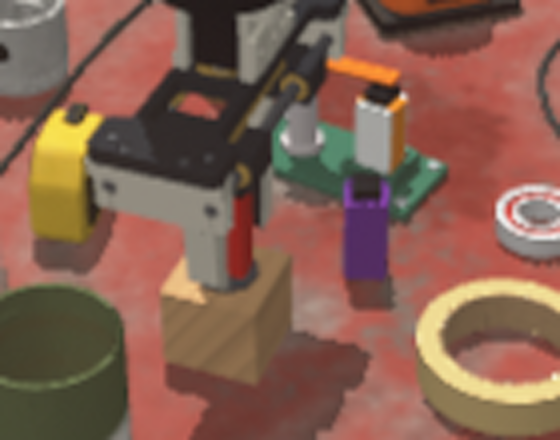

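```bash
python3 - <<'E'
from h import *
np.set_printoptions(precision=1,suppress=True)
d,s=load('w3')
f=lambda L:np.array(L)/[2.9,2.8]+[130-.35,60-.35]
R=q2R(s["orientation"])
def T(L,z): print((( plane(d,f(L),z,s)-s["ee_pos"])@R), plane(d,f(L),z,s)[:,:2])
T([(370,397),(287,468),(452,468)],54)
T([(237,350),(503,350)],50)
T([(368,421)],54)
E
```

```text
[[ 16.9  -0.2  10.8]
 [  0.6 -17.8  10.8]
 [  0.6  17.2  10.8]] [[481.7 345.9]
 [496.8 327.2]
 [499.2 362.2]]
[[ 26.3 -28.1  14.8]
 [ 26.3  27.6  14.8]] [[470.4 318.8]
 [474.3 374.4]]
[[11.5 -0.6 10.8]] [[487.1 345.1]]
```

>>> {"name": "carry_out", "arguments": {"increments": [[[55,-0.15,0,0,0,0,0],[55,-0.15,0,0,0,0,0],[30,-0.15,0,0,0,0,0],[10,-0.15,0,0,0,0,0],[10,-0.15,0,0,0,0,0],[10,-0.15,0,0,0,0,0],[10,-0.15,0,0,0,0,0],[10,-0.15,0,0,0,0,0],[10,-0.15,0,0,0,0,0],[10,-0.15,0,0,0,0,0]]], "squeeze": 30}}

```text
time_s: 5.45
ee_pos: [500.0, 344.7, 64.6]
orientation: [-0.0, 0.035, 0.999, -0.0]
wrist_force: [-0.1, -0.2, -0.7]
gripper_width: 16.9
```

```bash
python3 -c "
from h import *
d,s=shot('wrist','w4');print(s['time_s'],s['ee_pos'],s['orientation'],s['wrist_force'],s['gripper_width'])
a=cv2.imread('pics/w4.png')[60:270,130:400]
cv2.imwrite('pics/w4z.png',cv2.resize(a,None,fx=2.9,fy=2.8,interpolation=cv2.INTER_CUBIC))"
```

```text
5.45 [499.961982   344.72713678  64.62127694] [-3.32566596e-05  3.49038576e-02  9.99390674e-01 -9.08028532e-06] [-0.11619096 -0.21002326 -0.69204204] 16.867256110327407
```

View pics/w4z.png

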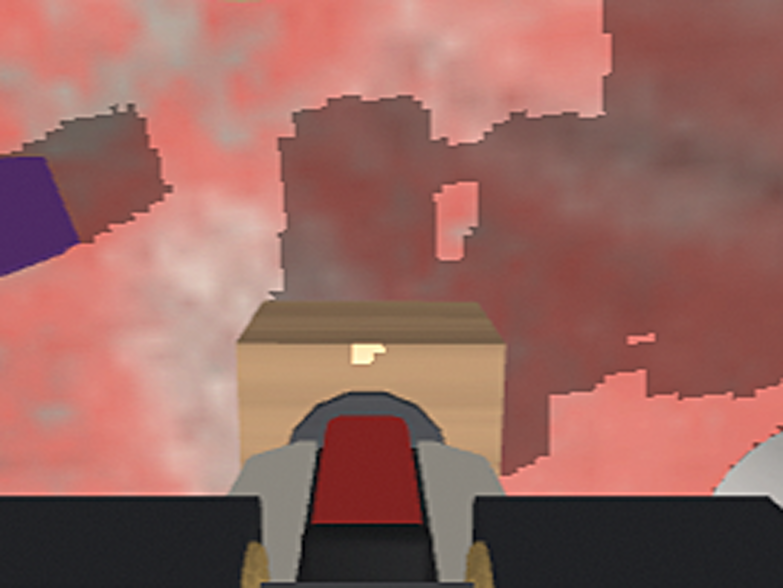

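>>> {"name": "carry_out", "arguments": {"increments": [[[10,0,0,-1,0,0,0],[10,0,0,-3,0,0,0],[10,0,0,-6,0,0,0],[10,-1,-2,-8.5,0,0,0.02],[10,-2.5,-6,-8.5,0,0,0.06],[10,-4.2,-10,-8.5,0,0,0.11],[10,-6,-14,-8.5,0,0,0.16],[10,-7.5,-17.6,-8.5,0,0,0.2],[10,-8.4,-19.8,-8.5,0,0,0.23],[10,-8.4,-19.8,-8.5,0,0,0.23]]]}}

```text
time_s: 6.75
ee_pos: [570.4, 140.1, 150.2]
orientation: [0.0, 0.15, 0.989, 0.0]
wrist_force: [-0.4, 0.8, -0.8]
gripper_width: 16.8
```

```bash
python3 -c "
from h import *
d,s=shot('wrist','w5');print(s['time_s'],s['ee_pos'],s['orientation'],s['wrist_force'],s['gripper_width'])
a=cv2.imread('pics/w5.png')[0:250,130:400]
cv2.imwrite('pics/w5z.png',cv2.resize(a,None,fx=2.4,fy=2.4,interpolation=cv2.INTER_CUBIC))"
```

```text
6.75 [570.4077337  140.13298942 150.20990204] [2.58455894e-04 1.50373947e-01 9.88629156e-01 3.46380887e-05] [-0.37747099  0.84459928 -0.77631052] 16.820287303932616
```

View pics/w5.png

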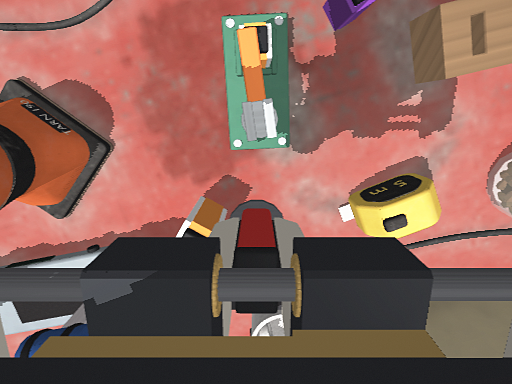

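View pics/w5z.png

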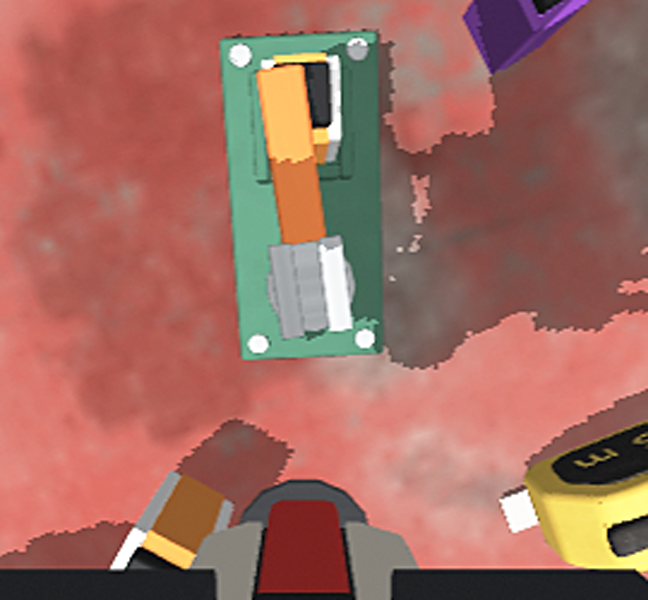

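```bash
python3 -c "
from h import *
a=cv2.imread('pics/w5.png')[10:160,215:300]
cv2.imwrite('pics/w5y.png',cv2.resize(a[70:140],None,fx=8,fy=8,interpolation=cv2.INTER_NEAREST))
cv2.imwrite('pics/w5x.png',cv2.resize(a[0:72],None,fx=8,fy=8,interpolation=cv2.INTER_NEAREST))"
```

```text
(no output)
```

View pics/w5y.png

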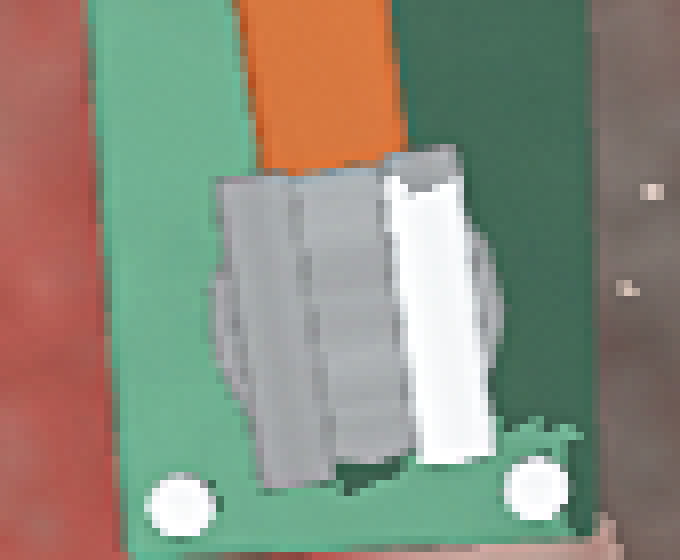

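View pics/w5x.png

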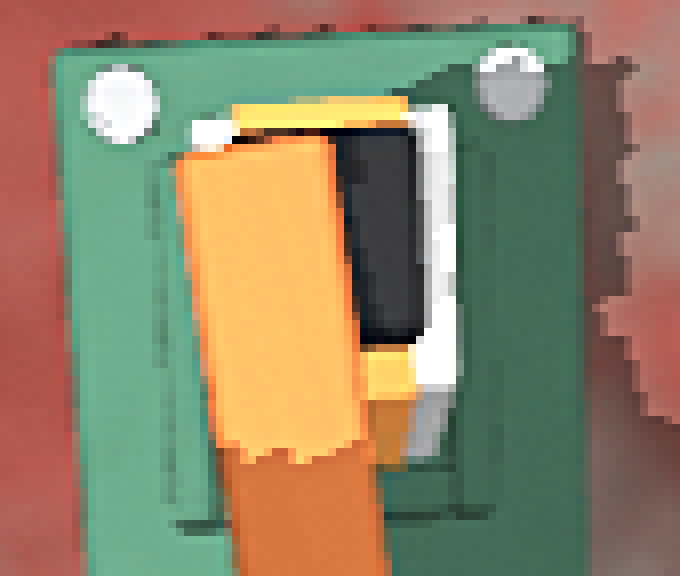

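```bash
python3 - <<'E'
from h import *
np.set_printoptions(precision=2,suppress=True)
d,s=load('w5')
y=lambda L:np.array(L)/8+[215-.45,80-.45]
x=lambda L:np.array(L)/8+[215-.45,10-.45]
def show(n,px,z):
    p=plane(d,px,z,s);print(n,p[:,:2].tolist() and p[:,:2].round(1).tolist(),p.mean(0)[:2]);return p
h=show('head',y([(216,178),(460,145),(495,458),(265,488)]),89)
print([np.linalg.norm(h[i]-h[(i+1)%4]).round(1) for i in range(4)])
sl=show('slot',y([(343,172),(376,470)]),89);v=sl[0]-sl[1];print('slot ang',np.arctan2(v[1],v[0])-np.pi, np.linalg.norm(v))
for L in ([(300,178),(335,478)],[(385,175),(418,462)],[(216,178),(265,488)],[(460,145),(495,458)]):
    e=plane(d,y(L),89,s);v=e[0]-e[1];print(np.arctan2(v[1],v[0])%np.pi-np.pi)
t=show('tabend',x([(176,158),(333,138)]),79)
tt=plane(d,x([(176,158),(238,575),(333,138),(385,575)]),79,s)
for i in(0,2): v=tt[i+1]-tt[i];print('tab ang',np.arctan2(v[1],v[0]))
# cradle plate
yb=lambda L:np.array(L)/8+[215-.45,80-.45]
c=np.vstack([x([(57,50),(578,28)]),y([(598,525),(128,552)])])
c=show('cradle',c,8);print([np.linalg.norm(c[i]-c[(i+1)%4]).round(1) for i in range(4)])
v=c[3]-c[0];print(np.arctan2(v[1],v[0]));v=c[2]-c[1];print(np.arctan2(v[1],v[0]))
sc=show('screws',np.vstack([x([(121,103),(512,82)]),y([(537,488),(180,506)])]),8)
v=sc[3]-sc[0];print(np.arctan2(v[1],v[0]));v=sc[2]-sc[1];print(np.arctan2(v[1],v[0]))
show('cell right edge tops',x([(452,105),(455,385)]),64)
show('cap',x([(415,130),(420,338)]),72)
# key collar in hand & handle
zk=lambda L:np.array(L)/2.4+[130-.3,-.3]
R=q2R(s["orientation"])
zc=s["ee_pos"][2]-25.6+15
print((plane(d,zk([(306,480)]),zc,s)-s["ee_pos"])@R)
print(Rt.from_matrix(R).as_euler('zyx'), np.arctan2(R[1,1],R[0,1]))
E
```

```text
head [[494.9, 151.4], [498.6, 172.9], [526.0, 168.2], [522.3, 147.2]] [510.46 159.93]
[np.float64(21.9), np.float64(27.7), np.float64(21.3), np.float64(27.7)]
slot [[497.8, 162.3], [523.8, 157.4]] [510.77 159.89]
slot ang -0.1857627756696254 26.47223837719836
-0.18406425805216786
-0.1772449825704343
-0.1502235655563422
-0.1726450356878786
tabend [[446.8, 162.8], [449.3, 176.5]] [448.05 169.62]
tab ang -0.1551617595737955
tab ang -0.1712429677738597
cradle [[415.6, 154.3], [430.9, 211.1], [546.1, 181.1], [531.8, 123.9]] [481.1  167.59]
[np.float64(58.9), np.float64(119.0), np.float64(58.9), np.float64(120.2)]
-0.25529844677586755
-0.25546418495128426
screws [[422.9, 159.4], [434.0, 202.5], [539.4, 175.1], [528.3, 131.9]] [481.15 167.23]
-0.2553212305543593
-0.2545837637892161
cell right edge tops [[446.6, 188.9], [469.9, 182.3]] [458.27 185.57]
cap [[449.3, 184.2], [466.2, 179.6]] [457.75 181.91]
[[17.79 -0.65 10.59]]
[-2.84  0.    3.14] 1.2689033327829362
```

```bash
python3 -c "
from h import *
inc([510.4,159.9,120],1.401)"
```

```text
inc [6.25, 0.02, 3.01] [0.0, 0.0, -0.131] q6~ -1.1
```

>>> {"name": "carry_out", "arguments": {"increments": [[[10,1,0,0,0,0,-0.03],[10,2.5,0,0,0,0,-0.06],[10,4,0,0,0,0,-0.1],[10,5.5,0,0,0,0,-0.13],[10,6.25,0,0.3,0,0,-0.13],[10,6.25,0,1.2,0,0,-0.13],[10,6.25,0,2.3,0,0,-0.13],[10,6.25,0,2.9,0,0,-0.13],[10,6.25,0,3,0,0,-0.13],[10,6.25,0,3,0,0,-0.13]]]}}

```text
time_s: 8.05
ee_pos: [510.4, 159.8, 119.6]
orientation: [0.0, 0.085, 0.996, 0.0]
wrist_force: [-0.9, 0.6, -0.8]
gripper_width: 17.0
```

```bash
python3 -c "
from h import *
d,s=shot('wrist','w6');print(s['time_s'],s['ee_pos'],s['orientation'],s['wrist_force'],s['gripper_width'])
shot('side','s6');shot('top','t6')
a=cv2.imread('pics/w6.png')[50:250,130:380]
b=cv2.imread('pics/s6.png')[170:240,235:335]
cv2.imwrite('pics/s6z.png',cv2.resize(b,None,fx=8,fy=8,interpolation=cv2.INTER_CUBIC))
cv2.imwrite('pics/w6z.png',cv2.resize(a,None,fx=3,fy=3,interpolation=cv2.INTER_CUBIC))"
```

```text
8.05 [510.43103718 159.76070354 119.63070744] [1.04079663e-05 8.49023508e-02 9.96389277e-01 5.73510365e-06] [-0.89156575  0.63899061 -0.82268149] 16.9777665626985
```

View pics/w6z.png

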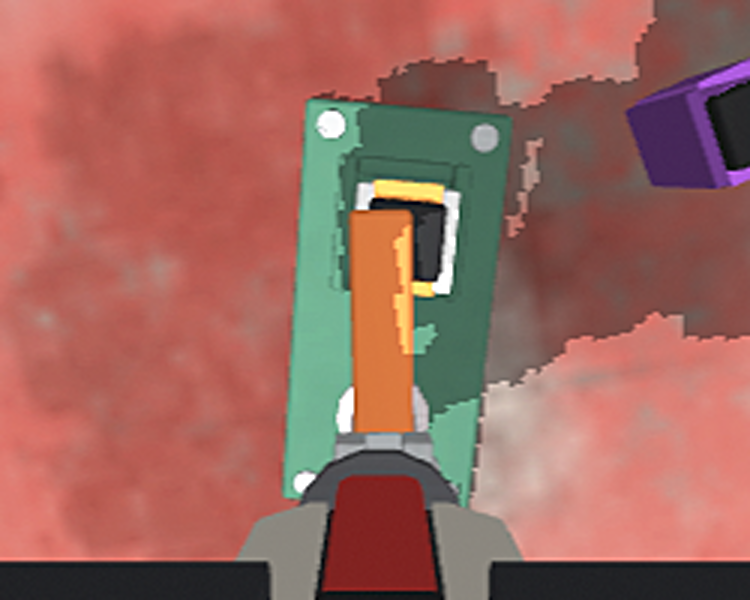

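View pics/s6z.png

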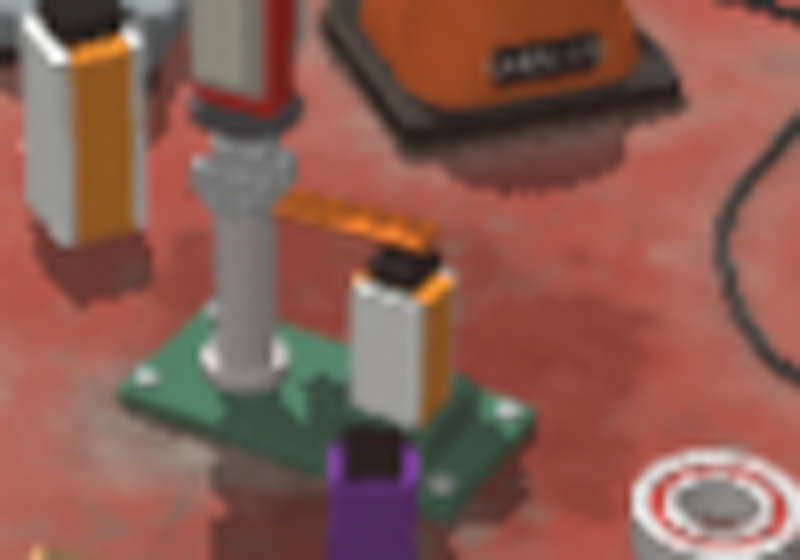

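>>> {"name": "carry_out", "arguments": {"increments": [[[10,0,0,0.2,0,0,0],[10,0,0,0.4,0,0,0],[10,0,0,0.6,0,0,0],[10,0,0,0.75,0,0,0],[10,0,0,0.9,0,0,0],[10,0,0,1.05,0,0,0],[10,0,0,1.2,0,0,0],[10,0,0,1.3,0,0,0],[10,0,0,1.3,0,0,0],[10,0,0,1.3,0,0,0]]]}}

```text
time_s: 9.45
ee_pos: [510.3, 159.8, 106.7]
orientation: [0.0, 0.085, 0.996, 0.0]
wrist_force: [-1.0, 0.2, -0.2]
gripper_width: 17.0
```

```bash
python3 -c "
from h import *
d,s=shot('wrist','w7');print(s['time_s'],s['ee_pos'],s['orientation'],s['wrist_force'],s['torque'])
shot('side','s7')
a=cv2.imread('pics/w7.png')[50:250,130:380]
b=cv2.imread('pics/s7.png')[170:240,235:335]
cv2.imwrite('pics/s7z.png',cv2.resize(b,None,fx=8,fy=8,interpolation=cv2.INTER_CUBIC))
cv2.imwrite('pics/w7z.png',cv2.resize(a,None,fx=3,fy=3,interpolation=cv2.INTER_CUBIC))"
```

```text
9.45 [510.31637274 159.81261472 106.68231566] [5.38498105e-05 8.47957689e-02 9.96398351e-01 8.77021038e-06] [-0.97861425  0.23259931 -0.21412455] [-0.01060592 -0.03726076  0.03404034]
```

View pics/s7z.png

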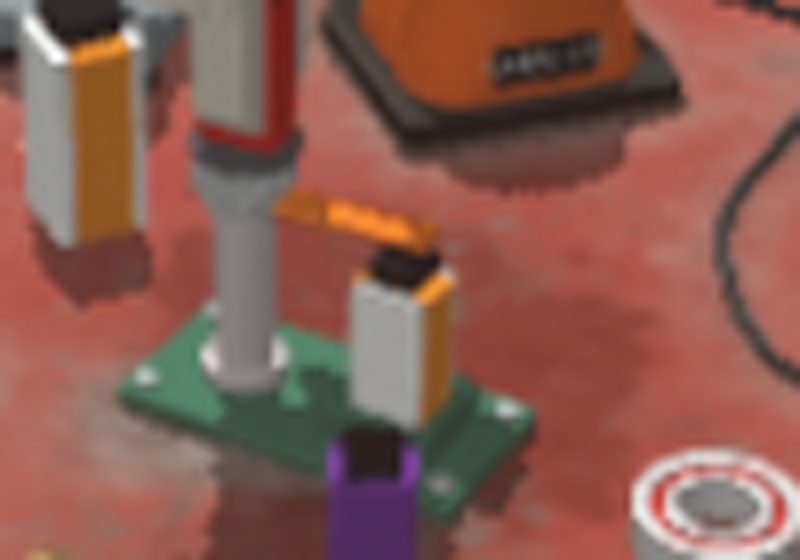

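View pics/w7z.png

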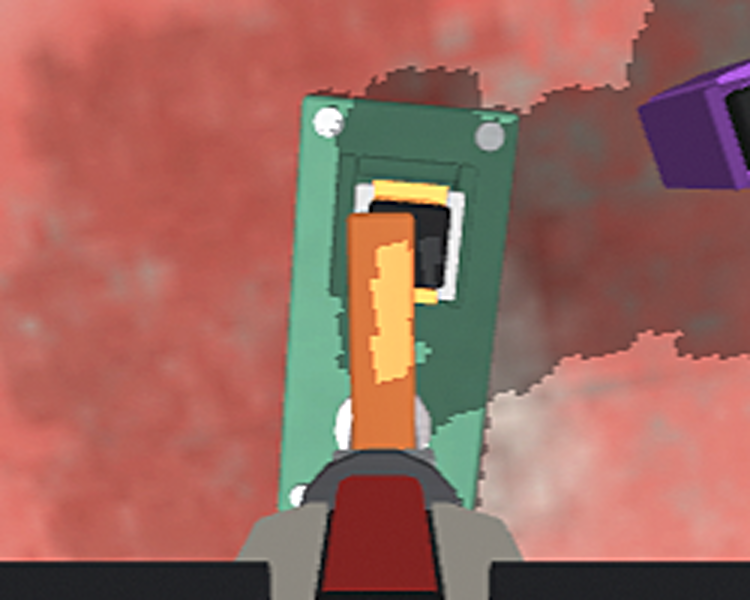

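>>> {"name": "carry_out", "arguments": {"increments": [[[10,0,0,0,0,0,-0.07],[10,0,0,0,0,0,-0.16],[10,0,0,0,0,0,-0.25],[10,0,0,0,0,0,-0.34],[10,0,0,0,0,0,-0.43],[10,0,0,0,0,0,-0.52],[10,0,0,0,0,0,-0.61],[10,0,0,0,0,0,-0.68],[10,0,0,0,0,0,-0.7],[10,0,0,0,0,0,-0.7]]]}}

```text
time_s: 10.8
ee_pos: [510.4, 159.6, 106.7]
orientation: [0.0, -0.262, 0.965, -0.0]
wrist_force: [0.8, -2.7, -1.1]
gripper_width: 17.3
```

```bash
python3 -c "
from h import *
d,s=shot('wrist','w8');print(s['time_s'],s['ee_pos'],s['orientation'],s['wrist_force'],s['torque'],s['qpos'])
shot('side','s8')
a=cv2.imread('pics/w8.png')[50:250,130:380]
cv2.imwrite('pics/w8z.png',cv2.resize(a,None,fx=3,fy=3,interpolation=cv2.INTER_CUBIC))"
```

```text
10.8 [510.39746263 159.62270278 106.6790798 ] [ 9.14142479e-05 -2.61522083e-01  9.65197476e-01 -1.53417272e-04] [ 0.75280682 -2.68645637 -1.08596778] [-0.50553581 -0.19372449 -0.08397878] [ 2.16198049e-01  4.68676297e-01  1.78940103e+00 -3.85107269e-04
  8.83317900e-01 -1.88355160e+00]
```

View pics/w8z.png

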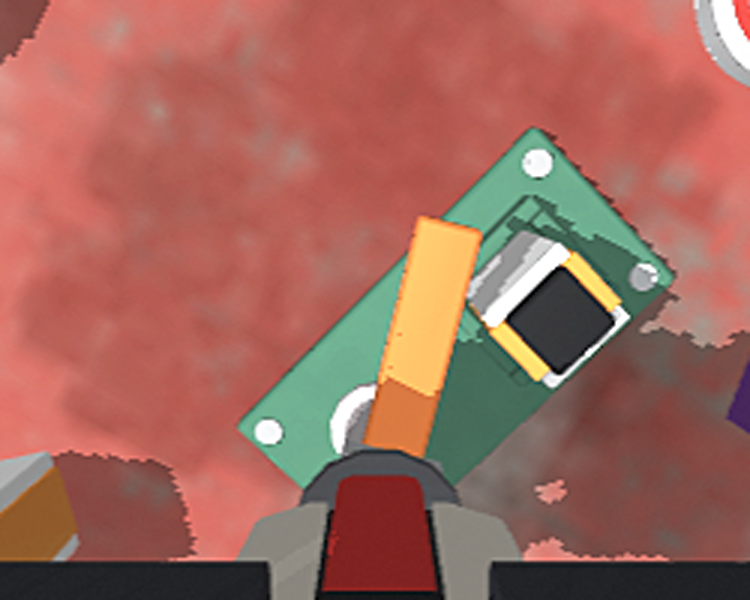

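>>> {"name": "carry_out", "arguments": {"increments": [[[10,0,0,0,0,0,-0.07],[10,0,0,0,0,0,-0.16],[10,0,0,0,0,0,-0.25],[10,0,0,0,0,0,-0.34],[10,0,0,0,0,0,-0.43],[10,0,0,0,0,0,-0.52],[10,0,0,0,0,0,-0.61],[10,0,0,0,0,0,-0.69],[10,0,0,0,0,0,-0.75],[10,0,0,0,0,0,-0.75]]]}}

```text
time_s: 12.15
ee_pos: [511.2, 159.1, 106.8]
orientation: [0.001, -0.597, 0.802, -0.001]
wrist_force: [4.1, -6.8, -1.3]
gripper_width: 16.9
```

```bash
python3 -c "
from h import *
d,s=shot('wrist','w9');print(s['time_s'],s['ee_pos'],s['orientation'],s['wrist_force'],s['torque'],s['qpos'])
shot('side','s9');shot('top','t9')
a=cv2.imread('pics/w9.png')[50:250,130:380]
cv2.imwrite('pics/w9z.png',cv2.resize(a,None,fx=3,fy=3,interpolation=cv2.INTER_CUBIC))
b=cv2.imread('pics/s9.png')[170:240,235:335]
cv2.imwrite('pics/s9z.png',cv2.resize(b,None,fx=8,fy=8,interpolation=cv2.INTER_CUBIC))"
```

```text
12.15 [511.16730178 159.14640065 106.84858013] [ 5.17798811e-04 -5.97377640e-01  8.01959315e-01 -9.71696838e-04] [ 4.11501726 -6.76488779 -1.25597898] [-1.34565729 -0.88838049 -0.07074859] [ 2.15560796e-01  4.68713365e-01  1.78879786e+00 -1.74053841e-03
  8.82337842e-01 -2.63458610e+00]
```

View pics/w9z.png

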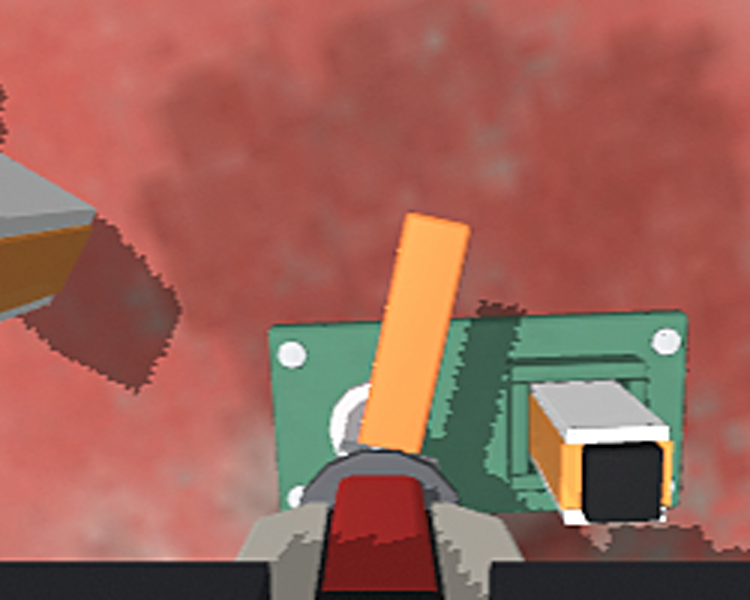

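View pics/s9z.png

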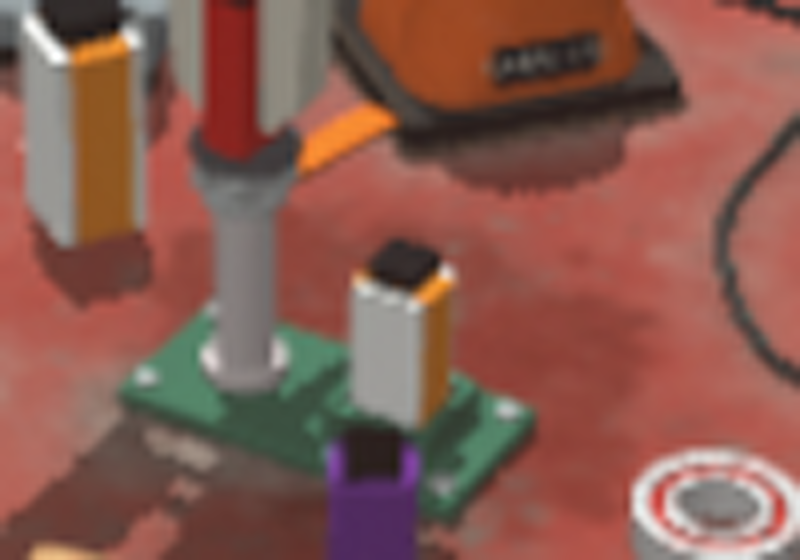

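>>> {"name": "carry_out", "arguments": {"increments": [[[10,0,0,0,0,0,0.07],[10,0,0,0,0,0,0.14],[10,0,0,0,0,0,0.19],[10,0,0,0,0,0,0.19],[10,0,0,-0.3,0,0,0.19],[10,0,0,-0.8,0,0,0.19],[10,0,0,-1.5,0,0,0.19],[10,0,0,-2.8,0,0,0.19],[10,0,0,-4,0,0,0.19],[10,0,0,-4.5,0,0,0.19]]]}}

```text
time_s: 13.55
ee_pos: [510.6, 159.9, 152.8]
orientation: [0.001, -0.519, 0.855, -0.0]
wrist_force: [0.3, 0.4, -0.8]
gripper_width: 16.7
```

```bash
python3 -c "
from h import *
d,s=shot('wrist','w10');print(s['time_s'],s['ee_pos'],s['orientation'],s['wrist_force'],s['gripper_width'],s['torque'])
shot('side','s10')
cv2.imwrite('pics/w10z.png',cv2.resize(cv2.imread('pics/w10.png')[50:250,130:380],None,fx=3,fy=3,interpolation=cv2.INTER_CUBIC))
b=cv2.imread('pics/s10.png')[150:240,235:335]
cv2.imwrite('pics/s10z.png',cv2.resize(b,None,fx=6,fy=6,interpolation=cv2.INTER_CUBIC))
inc([501,344.7,130],1.501)"
```

```text
13.55 [510.62691865 159.90304137 152.82122486] [ 6.92716405e-04 -5.18530726e-01  8.55058684e-01 -2.30346073e-04] [ 0.31931279  0.40698805 -0.80517951] 16.74531415108097 [ 0.05200435  0.02140608 -0.00054676]
inc [-15.95, 9.4, 2.24] [-0.0, 0.001, 1.16] q6~ -0.9
```

View pics/w10z.png

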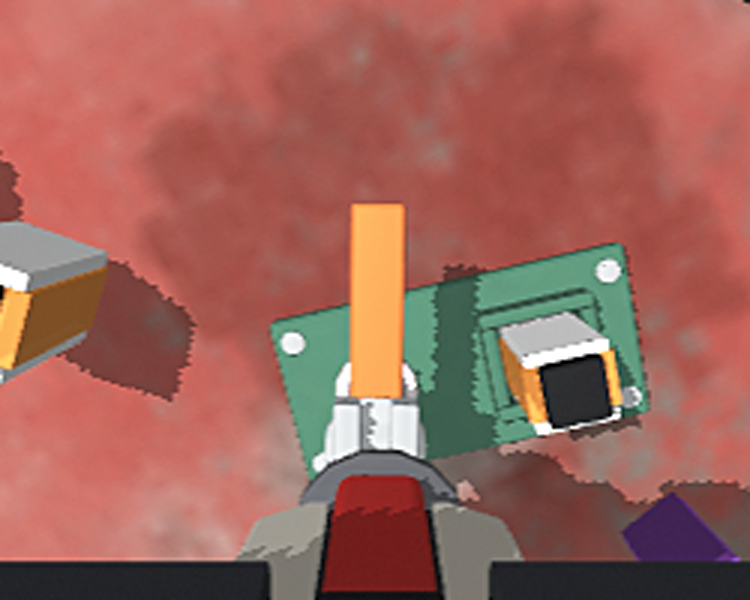

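View pics/s10z.png

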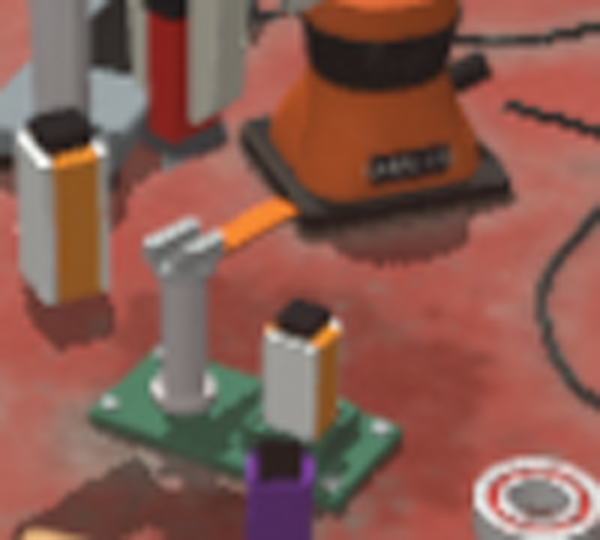

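>>> {"name": "carry_out", "arguments": {"increments": [[[10,-1,0.6,0,0,0,0.1],[10,-3,1.8,0,0,0,0.24],[10,-5.2,3.1,0,0,0,0.38],[10,-7.5,4.5,0,0,0,0.53],[10,-10,6,0,0,0,0.68],[10,-12.5,7.5,0,0,0,0.83],[10,-14.5,8.6,0.5,0,0,0.98],[10,-15.9,9.5,2,0,0,1.1],[10,-15.9,9.5,4,0,0,1.16],[10,-15.9,9.5,5,0,0,1.16]]]}}

```text
time_s: 14.9
ee_pos: [498.9, 344.5, 100.2]
orientation: [-0.001, 0.035, 0.999, -0.001]
wrist_force: [-0.3, 0.8, -0.1]
gripper_width: 16.8
```

```bash
python3 -c "
from h import *
d,s=shot('wrist','w11');print(s['time_s'],s['ee_pos'],s['orientation'],s['wrist_force'],s['gripper_width'],s['torque'])
shot('side','s11')
cv2.imwrite('pics/w11z.png',cv2.resize(cv2.imread('pics/w11.png')[50:250,130:380],None,fx=3,fy=3,interpolation=cv2.INTER_CUBIC))
b=cv2.imread('pics/s11.png')[180:290,190:310]
cv2.imwrite('pics/s11z.png',cv2.resize(b,None,fx=5,fy=5,interpolation=cv2.INTER_CUBIC))
inc([500,344.7,64.8],1.501)"
```

```text
14.9 [498.89958921 344.48011714 100.1984421 ] [-8.64077998e-04  3.45078717e-02  9.99403897e-01 -5.57051801e-04] [-0.25088264  0.79764677 -0.05580879] 16.829347461190842 [-0.01636197 -0.03966797  0.0595259 ]
inc [-0.1, 0.06, 3.57] [-0.001, -0.002, 0.001] q6~ -0.9
```

View pics/w11z.png

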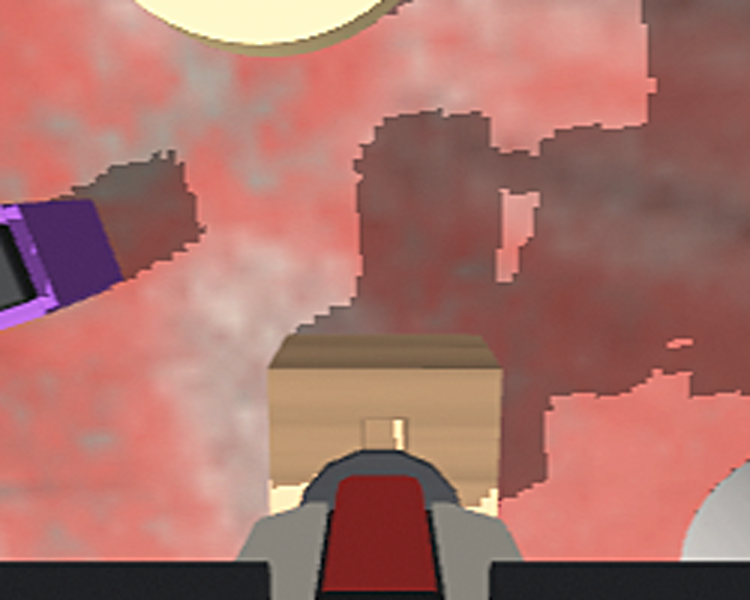

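View pics/s11z.png

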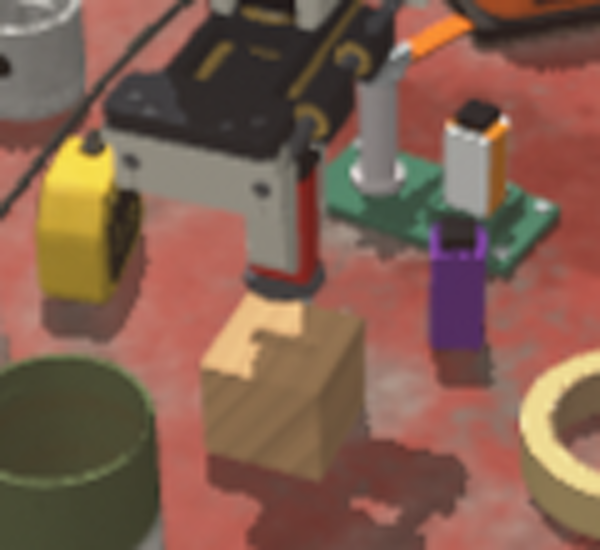

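>>> {"name": "carry_out", "arguments": {"increments": [[[10,-0.1,0.1,0.2,0,0,0],[10,-0.1,0.1,0.6,0,0,0],[10,-0.1,0.1,1.1,0,0,0],[10,-0.1,0.1,1.5,0,0,0],[10,-0.1,0.1,1.9,0,0,0],[10,-0.1,0.1,2.3,0,0,0],[10,-0.1,0.1,2.7,0,0,0],[10,-0.1,0.1,3.0,0,0,0],[10,-0.1,0.1,3.1,0,0,0],[10,-0.1,0.1,3.1,0,0,0]]]}}

```text
time_s: 16.25
ee_pos: [500.6, 345.6, 70.6]
orientation: [0.0, 0.035, 0.999, -0.0]
wrist_force: [-0.9, 0.2, -1.5]
gripper_width: 17.0
```

```bash
python3 -c "
from h import *
d,s=shot('wrist','w12');print(s['time_s'],s['ee_pos'],s['orientation'],s['wrist_force'],s['gripper_width'],s['torque'])
shot('side','s12')
b=cv2.imread('pics/s12.png')[180:290,190:310]
cv2.imwrite('pics/s12z.png',cv2.resize(b,None,fx=5,fy=5,interpolation=cv2.INTER_CUBIC))
"
```

```text
16.25 [500.64447621 345.63413642  70.63046328] [ 5.14558772e-06  3.49162776e-02  9.99390241e-01 -6.00586214e-06] [-0.86918607  0.21515775 -1.49480184] 17.01511450335652 [ 0.05205257 -0.02680136  0.01817273]
```

View pics/s12z.png

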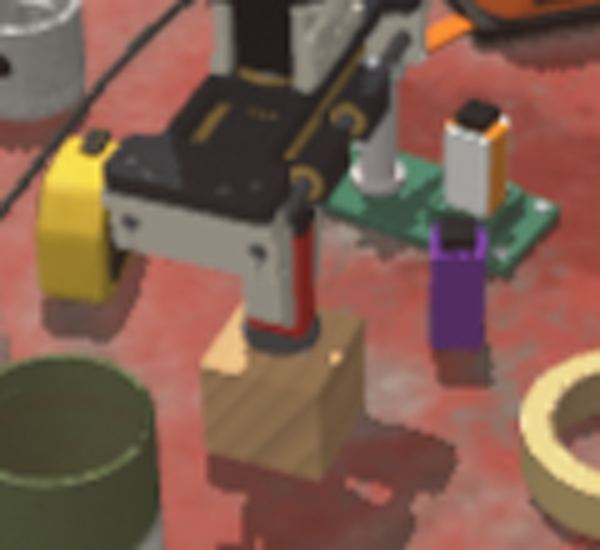

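>>> {"name": "carry_out", "arguments": {"increments": [[[10,0,-0.05,0.2,0,0,0],[10,0,-0.05,0.4,0,0,0],[10,0,-0.05,0.52,0,0,0],[10,0,-0.05,0.58,0,0,0],[10,0,-0.05,0.58,0,0,0],[10,0,-0.05,0.58,0,0,0],[22,0,-0.05,0.58,0,0,0],[30,0,-0.05,0.58,0,0,0],[50,0,-0.05,0.58,0,0,0],[50,0,-0.05,0.58,0,0,0]]]}}

```text
time_s: 17.6
ee_pos: [500.6, 345.1, 64.9]
orientation: [0.0, 0.035, 0.999, 0.0]
wrist_force: [0.5, -0.6, -0.6]
gripper_width: 43.0
```

```bash
python3 -c "
from h import *
d,s=shot('wrist','w13');print(s['time_s'],s['ee_pos'],s['orientation'],s['wrist_force'],s['gripper_width'],s['torque'])
shot('side','s13')
b=cv2.imread('pics/s13.png')[180:290,190:310]
cv2.imwrite('pics/s13z.png',cv2.resize(b,None,fx=5,fy=5,interpolation=cv2.INTER_CUBIC))
cv2.imwrite('pics/w13z.png',cv2.resize(cv2.imread('pics/w13.png')[50:250,130:380],None,fx=3,fy=3,interpolation=cv2.INTER_CUBIC))
"
```

```text
17.6 [500.61627098 345.1440325   64.86971432] [4.43278622e-05 3.49108476e-02 9.99390429e-01 2.96189322e-05] [ 0.53109628 -0.56483022 -0.64775725] 43.035446724849685 [ 0.03704317 -0.03002586 -0.00687666]
```

View pics/s13z.png

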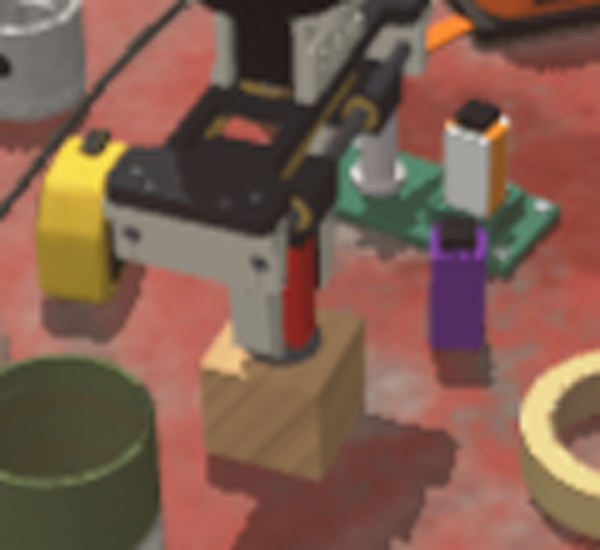

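View pics/w13z.png

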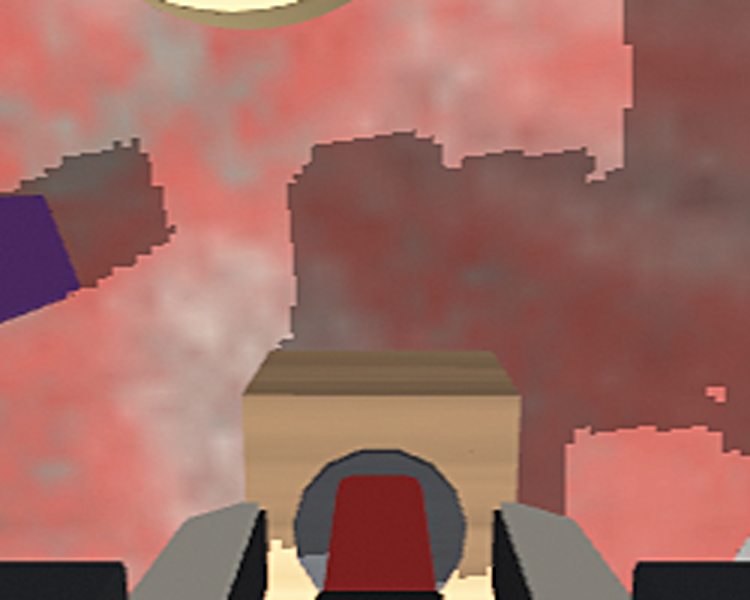

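```bash
python3 -c "
from h import *
inc([455,174,150],1.316)"
```

```text
inc [3.35, -17.39, -8.52] [0.0, 0.0, 0.185] q6~ -0.95
```

>>> {"name": "carry_out", "arguments": {"increments": [[[50,0,0,-1.5,0,0,0],[50,0,0,-4,0,0,0],[50,0,0,-7,0,0,0],[50,0.3,-1.5,-8.5,0,0,0.02],[50,0.9,-5,-8.5,0,0,0.06],[50,1.7,-9,-8.5,0,0,0.1],[50,2.5,-13,-8.5,0,0,0.14],[50,3.1,-16,-8.5,0,0,0.17],[50,3.35,-17.4,-8.5,0,0,0.185],[50,3.35,-17.4,-8.5,0,0,0.185]]]}}

```text
time_s: 18.95
ee_pos: [455.4, 173.8, 150.5]
orientation: [0.0, 0.127, 0.992, 0.0]
wrist_force: [-0.4, 0.6, 0.1]
gripper_width: 46.2
```

```bash
python3 -c "
from h import *
d,s=shot('wrist','w14');print(s['time_s'],s['ee_pos'],s['orientation'],s['wrist_force'],s['gripper_width'])
shot('side','s14');shot('top','t14')
b=cv2.imread('pics/s14.png')[160:290,190:340]
cv2.imwrite('pics/s14z.png',cv2.resize(b,None,fx=4,fy=4,interpolation=cv2.INTER_CUBIC))
cv2.imwrite('pics/w14z.png',cv2.resize(cv2.imread('pics/w14.png')[120:240,190:330],None,fx=5,fy=5,interpolation=cv2.INTER_CUBIC))
"
```

```text
18.95 [455.3697366  173.78888456 150.45820014] [4.22557210e-04 1.27403649e-01 9.91850839e-01 2.12203408e-04] [-0.40971614  0.64964929  0.12474323] 46.23586674626127
```

View pics/w14.png

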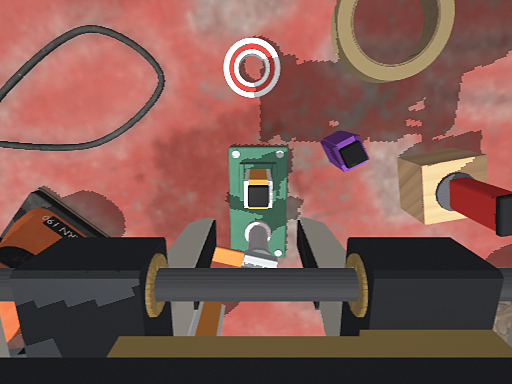

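View pics/w14z.png

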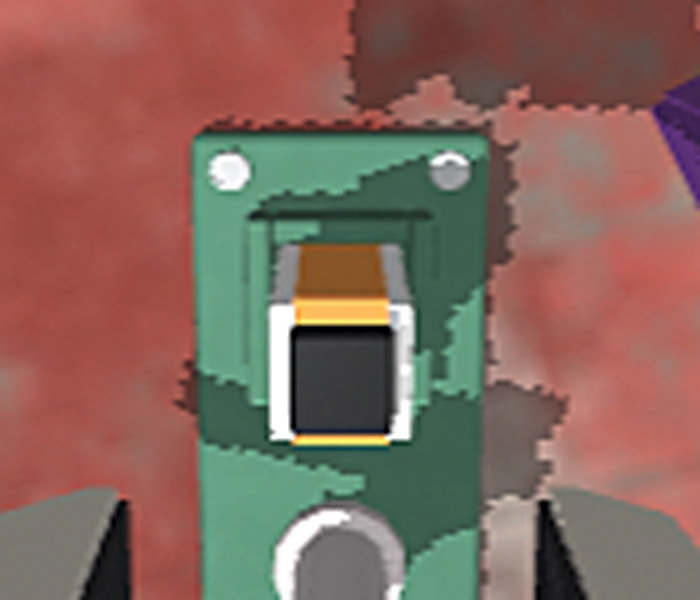

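View pics/s14z.png

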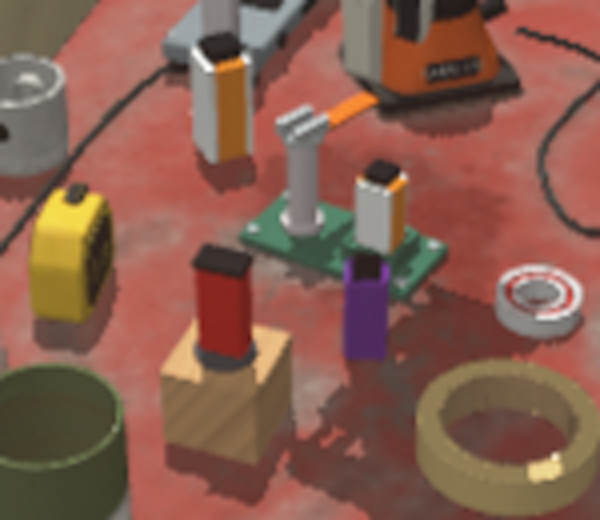

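```bash
python3 - <<'E'
from h import *
np.set_printoptions(precision=2,suppress=True)
d,s=load('w14');R=q2R(s["orientation"])
f=lambda L:np.array(L)/5+[190-.4,120-.4]
for n,L,z in (('top',[(270,305),(411,303),(411,441),(270,441)],64),('cap',[(291,326),(392,326),(392,435),(291,435)],72)):
    p=plane(d,f(L),z,s);t=(p-s["ee_pos"])@R;print(n,t,t.mean(0),p.mean(0))
print('phi',np.arctan2(R[1,1],R[0,1]))
p=plane(d,f([(193,140),(202,600),(487,140),(482,600)]),8,s);
for i in (0,2): v=p[i+1]-p[i];print(np.arctan2(v[1],v[0]))
E
```

```text
top [[ 12.07 -11.8   86.44]
 [ 12.43  11.98  86.45]
 [-12.01  12.3   86.47]
 [-12.02 -12.03  86.46]] [ 0.12  0.11 86.46] [455.36 173.95  64.  ]
cap [[10.39 -8.06 78.45]
 [10.4   8.5  78.45]
 [-8.34  8.69 78.47]
 [-8.35 -8.18 78.46]] [ 1.02  0.24 78.46] [454.51 174.3   72.  ]
phi 1.3152947982816907
-0.25810937988743743
-0.24075059839140464
```

>>> {"name": "carry_out", "arguments": {"increments": [[[50,0,0,1,0,0,0],[50,0,0,3,0,0,0],[50,0,0,5,0,0,0],[50,0,0,7,0,0,0],[50,0,0,9,0,0,0],[50,0,0,10.5,0,0,0],[50,0,0,11.7,0,0,0],[50,0,0,12.2,0,0,0],[50,0,0,12.3,0,0,0],[50,0,0,12.3,0,0,0]]]}}

```text
time_s: 20.35
ee_pos: [455.3, 174.0, 27.2]
orientation: [0.0, 0.127, 0.992, 0.0]
wrist_force: [0.0, 0.2, -0.3]
gripper_width: 46.6
```

```bash
python3 -c "
from h import *
d,s=shot('wrist','w15');print(s['time_s'],s['ee_pos'],s['orientation'],s['wrist_force'],s['gripper_width'])
shot('side','s15')
b=cv2.imread('pics/s15.png')[160:260,230:330]
cv2.imwrite('pics/s15z.png',cv2.resize(b,None,fx=6,fy=6,interpolation=cv2.INTER_CUBIC))
cv2.imwrite('pics/w15z.png',cv2.resize(cv2.imread('pics/w15.png')[120:260,170:350],None,fx=4,fy=4,interpolation=cv2.INTER_CUBIC))
"
```

```text
20.35 [455.26893637 173.96363927  27.18486818] [3.11630825e-04 1.27042541e-01 9.91897213e-01 1.18264454e-04] [ 0.01647925  0.24246047 -0.25596509] 46.61502982149361
```

View pics/w15z.png

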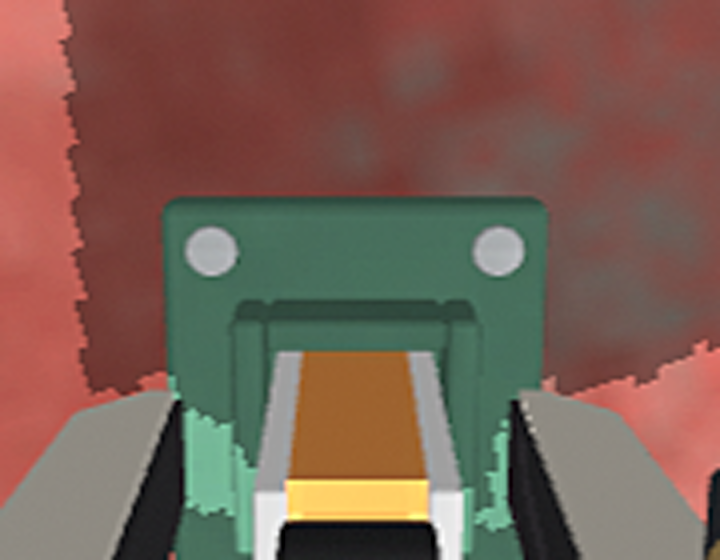

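View pics/s15z.png

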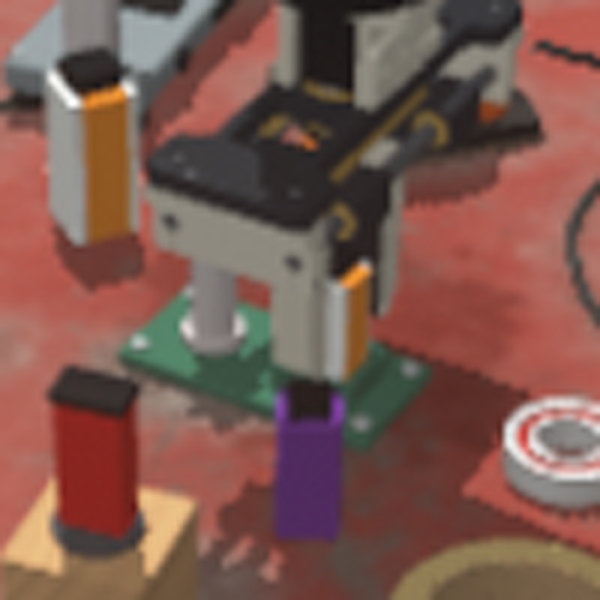

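>>> {"name": "carry_out", "arguments": {"increments": [[[35,0,0,0,0,0,0],[25,0,0,0,0,0,0],[15,0,0,0,0,0,0],[15,0,0,0,0,0,0],[15,0,0,0,0,0,0],[15,0,0,0,0,0,0],[15,0,0,0,0,0,0],[15,0,0,0,0,0,0],[15,0,0,0,0,0,0],[15,0,0,0,0,0,0]]], "squeeze": 25}}

```text
time_s: 21.7
ee_pos: [455.1, 173.9, 26.9]
orientation: [0.0, 0.127, 0.992, 0.0]
wrist_force: [-0.6, 1.0, 3.7]
gripper_width: 23.5
```

```bash
python3 -c "
from h import *
d,s=shot('wrist','w16');print(s['time_s'],s['ee_pos'],s['orientation'],s['wrist_force'],s['gripper_width'])
shot('side','s16')
cv2.imwrite('pics/w16z.png',cv2.resize(cv2.imread('pics/w16.png')[120:260,170:350],None,fx=4,fy=4,interpolation=cv2.INTER_CUBIC))
"
```

```text
21.7 [455.1016307  173.92103469  26.90968677] [8.48567656e-05 1.27055245e-01 9.91895638e-01 3.28769452e-05] [-0.58491364  0.95047341  3.73350358] 23.526898712064014
```

View pics/w16z.png

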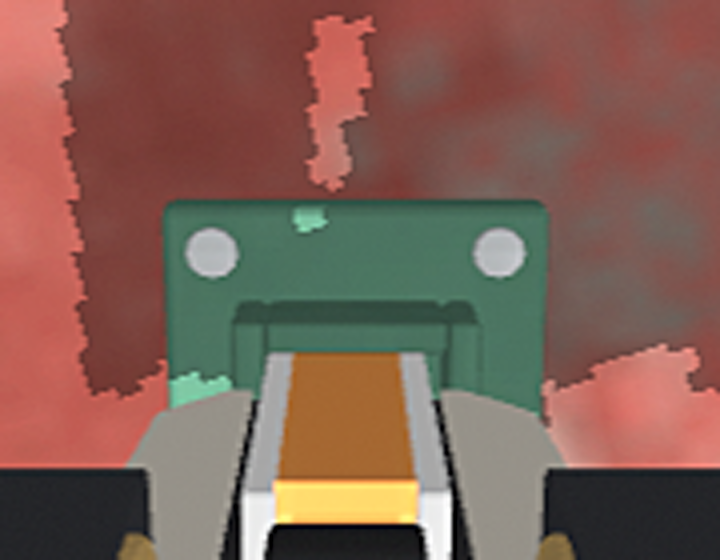

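>>> {"name": "carry_out", "arguments": {"increments": [[[15,0,0,-0.5,0,0,0],[15,0,0,-1.5,0,0,0],[15,0,0,-3.5,0,0,0],[15,0,0,-6,0,0,0],[15,0,0,-9,0,0,0],[15,0,0,-12,0,0,0],[15,0,0,-15,0,0,0.1],[15,0,0,-18,0,0,0.22],[15,0,0,-20,0,0,0.35],[15,0,0,-20.5,0,0,0.45]]]}}

```text
time_s: 23.05
ee_pos: [455.2, 173.9, 233.7]
orientation: [0.001, 0.347, 0.938, 0.001]
wrist_force: [-0.4, 1.1, -1.7]
gripper_width: 24.1
```

```bash
python3 -c "
from h import *
d,s=shot('wrist','w17');print(s['time_s'],s['ee_pos'],s['orientation'],s['wrist_force'],s['gripper_width'])
shot('side','s17')
inc([623,-185,232],-0.09)"
```

```text
23.05 [455.19678243 173.8582967  233.73397067] [9.54311675e-04 3.46886127e-01 9.37906609e-01 5.44882950e-04] [-0.36029324  1.08188277 -1.6796364 ] 24.05678854757434
inc [-36.06, -16.41, 0.1] [0.001, 0.0, 0.955] q6~ -0.2
```

View pics/s17.png

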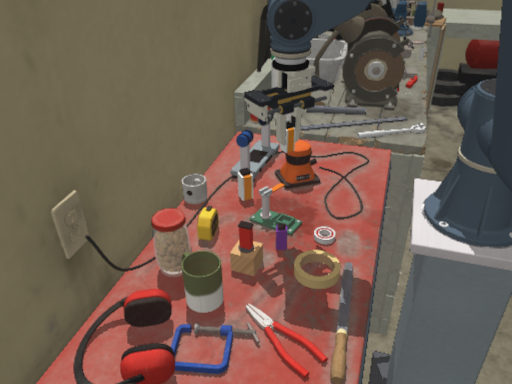

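>>> {"name": "carry_out", "arguments": {"increments": [[[15,-2.5,-1.1,0,0,0,0.07],[15,-6.5,-3,0,0,0,0.18],[15,-11,-5,0,0,0,0.3],[15,-16,-7.3,0,0,0,0.43],[15,-21,-9.6,0,0,0,0.56],[15,-26,-11.8,0,0,0,0.69],[15,-30.5,-13.9,0,0,0,0.81],[15,-34.2,-15.6,0,0,0,0.91],[15,-36.1,-16.4,0,0,0,0.955],[15,-36.1,-16.4,0,0,0,0.955]]]}}

```text
time_s: 24.4
ee_pos: [623.5, -185.9, 231.1]
orientation: [-0.001, 0.738, 0.675, -0.0]
wrist_force: [-0.1, 0.5, -1.2]
gripper_width: 23.9
```

```bash
python3 -c "
from h import *
d,s=shot('wrist','w18');print(s['time_s'],s['ee_pos'],s['orientation'],s['wrist_force'],s['gripper_width'],s['joint_velocities'])
shot('side','s18');shot('top','t18')
cv2.imwrite('pics/w18z.png',cv2.resize(cv2.imread('pics/w18.png')[0:240,130:400],None,fx=2.5,fy=2.5,interpolation=cv2.INTER_CUBIC))"
```

```text
24.4 [ 623.48885335 -185.86644762  231.05596976] [-5.28246012e-04  7.37599277e-01  6.75238393e-01 -3.74448560e-04] [-0.13079457  0.46416572 -1.15621397] 23.911460347860405 [ 0.03003848 -0.02458616  0.0340125   0.00522956 -0.00385913 -0.00464363]
```

View pics/w18.png

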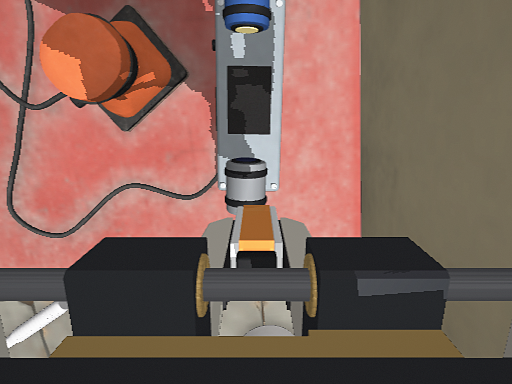

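View pics/w18z.png

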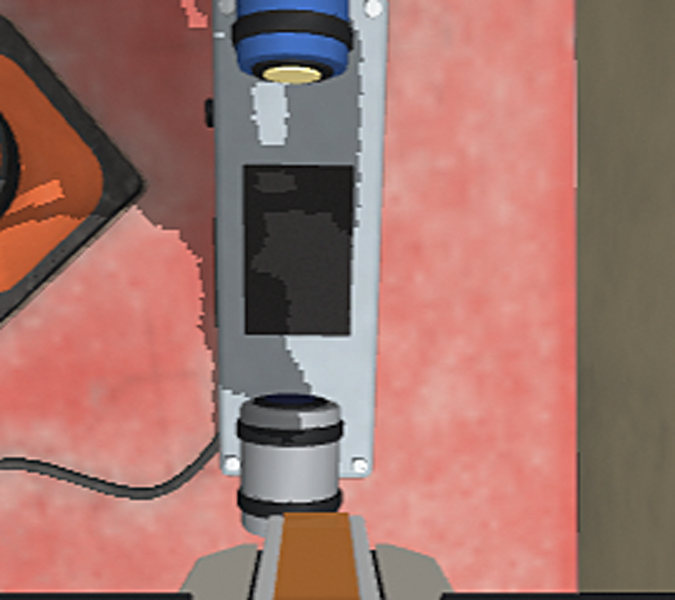

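```bash
python3 - <<'E'
from h import *
np.set_printoptions(precision=2,suppress=True)
d,s=load('w18');R=q2R(s["orientation"])
f=lambda L:np.array(L)/2.5+[130-.3,-.3]
def show(n,L,z):
    p=plane(d,f(L),z,s);t=(p-s["ee_pos"])@R;print(n,p[:,:2].round(1).tolist(),'mean',p.mean(0)[:2],'tool',t.mean(0)[:2]);return p
sc=show('base screws',[(226,7),(374,8),(232,465),(361,466)],30)
for a,b in((2,0),(3,1)): v=sc[a]-sc[b];print('yaw',np.arctan2(-v[0],v[1])%np.pi, np.linalg.norm(v))
pad=show('pad',[(244,165),(354,165),(351,334),(245,334)],31)
v=(pad[0]+pad[1]-pad[2]-pad[3]);print('padyaw',np.arctan2(v[1],v[0])-np.pi/2)
ll=show('lamp lens',[(293,75)],125)
sl=show('sens lens',[(291.5,403)],125)
l=show('lamp barrel',[(236,45),(351,45)],125);k=show('sens barrel',[(241,460),(341,460)],125)
v=l.mean(0)-k.mean(0);print('yaw barrels',np.arctan2(v[1],v[0])-np.pi/2)
v=ll[0]-sl[0];print('yaw lens',np.arctan2(v[1],v[0])-np.pi/2,np.linalg.norm(v),(ll+sl)/2)
print('tool phi',np.arctan2(R[1,1],R[0,1]))
t=load('t18')[0]
# held cell in wrist picture: top front edge
E
```

```text
base screws [[598.8, -5.1], [661.7, -11.0], [578.2, -205.5], [641.4, -211.5]] mean [ 620.01 -108.29] tool [ 76.93 -10.04]
yaw 3.0393325955936876 201.4215307844491
yaw 3.040933025412858 201.50433811113172
pad [[599.5, -68.7], [648.4, -73.0], [641.4, -147.1], [591.7, -142.7]] mean [ 620.23 -107.87] tool [77.38 -9.86]
padyaw -0.09955641177989705
lamp lens [[625.5, -55.6]] mean [625.53 -55.64] tool [129.89  -9.31]
sens lens [[614.8, -162.0]] mean [ 614.83 -162.04] tool [ 22.95 -10.59]
lamp barrel [[608.2, -45.3], [644.9, -48.6]] mean [626.52 -46.94] tool [138.64  -9.09]
sens barrel [[594.5, -181.3], [630.8, -184.5]] mean [ 612.65 -182.9 ] tool [  1.98 -10.93]
yaw barrels -0.10168821721868171
yaw lens -0.10020053368600834 106.94175045006871 [[ 620.18 -108.84  125.  ]]
tool phi -0.08822012855810644
```

```bash
python3 -c "
from h import *
inc([621,-108.5,112],-0.101)"
```

```text
inc [7.5, -0.87, 11.97] [-0.001, -0.0, 0.014] q6~ -0.07
```

>>> {"name": "carry_out", "arguments": {"increments": [[[15,1,-0.1,0,0,0,0],[15,2.5,-0.3,0,0,0,0.01],[15,4.2,-0.5,0,0,0,0.01],[15,6,-0.7,0,0,0,0.01],[15,7.2,-0.85,0.2,0,0,0.013],[15,7.5,-0.87,1.2,0,0,0.013],[15,7.5,-0.87,3,0,0,0.013],[15,7.5,-0.87,4.8,0,0,0.013],[15,7.5,-0.87,5.8,0,0,0.013],[15,7.5,-0.87,6,0,0,0.013]]]}}

```text
time_s: 25.8
ee_pos: [621.5, -109.6, 170.8]
orientation: [-0.001, 0.742, 0.67, -0.0]
wrist_force: [0.4, 0.5, 0.1]
gripper_width: 23.7
```

```bash
python3 -c "
from h import *
d,s=shot('wrist','w19');print(s['time_s'],s['ee_pos'],s['orientation'],s['wrist_force'],s['gripper_width'])
shot('side','s19');shot('top','t19')
cv2.imwrite('pics/w19z.png',cv2.resize(cv2.imread('pics/w19.png')[0:270,130:400],None,fx=2.2,fy=2.2,interpolation=cv2.INTER_CUBIC))
a=cv2.imread('pics/s19.png')[100:210,210:310];b=cv2.imread('pics/t19.png')[140:220,290:430]
cv2.imwrite('pics/s19z.png',cv2.resize(a,None,fx=5,fy=5,interpolation=cv2.INTER_CUBIC))
cv2.imwrite('pics/t19z.png',cv2.resize(b,None,fx=5,fy=5,interpolation=cv2.INTER_CUBIC))
inc([621,-108.5,112],-0.101)"
```

```text
25.8 [ 621.46453187 -109.63350108  170.80256414] [-5.36385721e-04  7.42355757e-01  6.70005593e-01 -3.84404991e-04] [0.36782438 0.46918525 0.14471616] 23.668984198801173
inc [0.1, -0.11, 6.02] [0.001, 0.0, -0.001] q6~ -0.07
```

View pics/w19z.png

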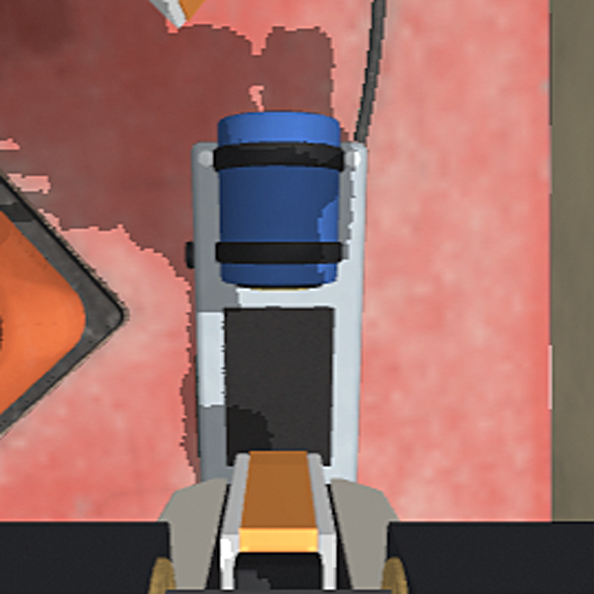

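View pics/s19z.png

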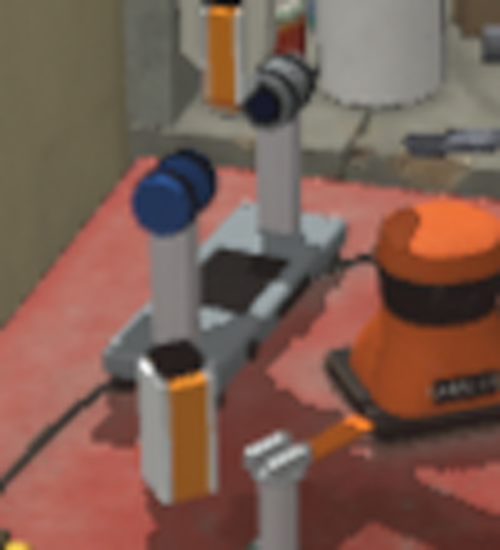

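>>> {"name": "carry_out", "arguments": {"increments": [[[15,0.05,0,0.5,0,0,0],[15,0.1,0,1.5,0,0,0],[15,0.1,0,2.6,0,0,0],[15,0.1,0,3.7,0,0,0],[15,0.1,0,4.7,0,0,0],[15,0.1,0,5.4,0,0,0],[15,0.1,0,5.8,0,0,0],[15,0.1,0,5.9,0,0,0],[15,0.1,0,5.9,0,0,0],[15,0.1,0,5.9,0,0,0]]]}}

```text
time_s: 27.2
ee_pos: [622.0, -108.5, 113.1]
orientation: [0.0, 0.742, 0.67, 0.0]
wrist_force: [0.6, -0.3, -0.2]
gripper_width: 24.1
```

```bash
python3 -c "
from h import *
d,s=shot('wrist','w20');print(s['time_s'],s['ee_pos'],s['orientation'],s['wrist_force'],s['gripper_width'],s['joint_velocities'])
shot('side','s20');shot('top','t20')
cv2.imwrite('pics/w20z.png',cv2.resize(cv2.imread('pics/w20.png')[0:270,130:400],None,fx=2.2,fy=2.2,interpolation=cv2.INTER_CUBIC))
a=cv2.imread('pics/s20.png')[100:190,220:300];b=cv2.imread('pics/t20.png')[140:220,290:430]
cv2.imwrite('pics/s20z.png',cv2.resize(a,None,fx=6,fy=6,interpolation=cv2.INTER_CUBIC))
cv2.imwrite('pics/t20z.png',cv2.resize(b,None,fx=5,fy=5,interpolation=cv2.INTER_CUBIC))
inc([621,-108.5,112],-0.101)"
```

```text
27.2 [ 622.01776136 -108.47812718  113.14223777] [2.22465231e-04 7.42228511e-01 6.70146826e-01 1.38106531e-04] [ 0.62428018 -0.26328659 -0.21456715] 24.070618388994795 [-1.39242246e-03  9.64730654e-04  1.30717494e-03 -5.86564925e-05
 -1.10436359e-03 -7.80063790e-04]
inc [-0.01, -0.09, 0.1] [0.0, 0.0, -0.001] q6~ -0.07
```

View pics/w20z.png

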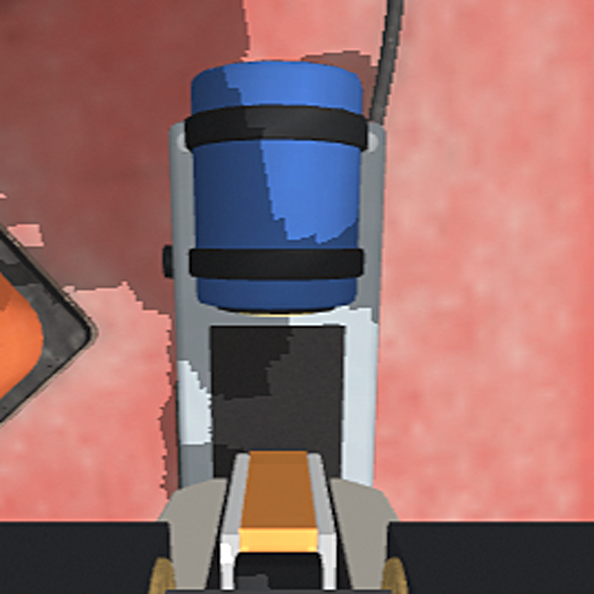

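View pics/s20z.png

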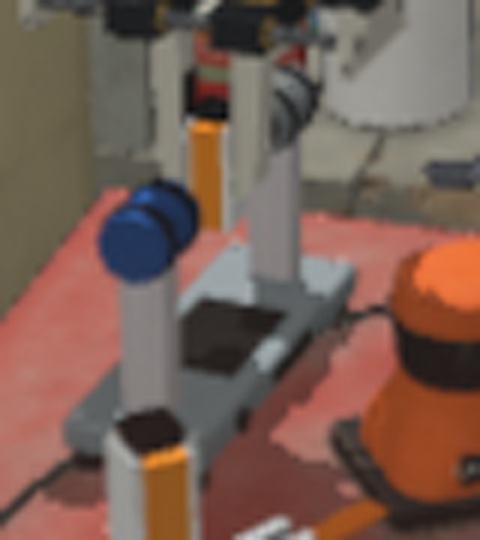

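View pics/t20z.png

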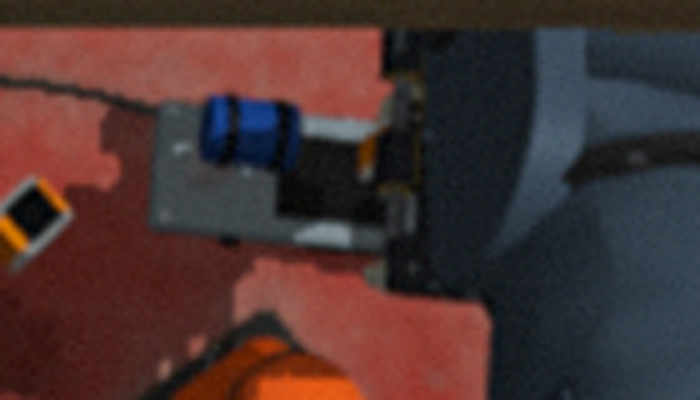

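```bash
python3 - <<'E'
from h import *
np.set_printoptions(precision=1,suppress=True)
d,s=load('w20');R=q2R(s["orientation"])
f=lambda L:np.array(L)/2.2+[130-.3,-.3]
zf=s["ee_pos"][2]-19
for n,L,z in (('foot edge',[(246,451),(312,451)],zf),('upper front edge',[(241,528),(316,528)],zf+56),('lamp lens edge',[(276,313)],125),('lamp barrel',[(187,262),(366,262)],125),('base/pad',[(211,326),(345,326)],30)):
    t=(plane(d,f(L),z,s)-s["ee_pos"])@R;print(n,t.tolist())
sd,ss=load('s20')
c=s["ee_pos"]+[0,0,13.0];ax=np.array([np.cos(-.101),np.sin(-.101),0]);ay=np.array([-ax[1],ax[0],0])
for z in(-32,24):
    pts=np.array([c+ax*a*12+ay*b*13+[0,0,z] for a in(-1,1) for b in(1,)])
    print(z,(proj(sd,pts)-[220,100])*6)
print((proj(sd,[np.array([621,-108.5,125])+ay*100,np.array([621,-108.5,125])-ay*52])-[220,100])*6)
E
```

```text
foot edge [[9.377967572361463, -11.028920583802513, 18.99344531381206], [9.383213526924996, 7.921746714042262, 19.003210927407356]]
upper front edge [[10.361267378905481, -9.49836367433477, -37.00586520272319], [10.364181287902118, 6.014432007186205, -36.99787105650796]]
lamp lens edge [[51.96684387234985, -2.3180697448541445, -11.863799459860488]]
lamp barrel [[63.273366204376906, -22.177585273215307, -11.875087196321571], [63.292315883914846, 17.774301201819007, -11.854500018537088]]
base/pad [[37.35787547272108, -26.527538448351898, 83.12509828252702], [37.378138547834865, 22.83217222088694, 83.15053359854858]]
-32 [[220.3 229. ]
 [176.2 221.3]]
24 [[218.8 124.7]
 [173.7 117.5]]
[[125.4 242.1]
 [249.6 118.2]]
```

```bash
python3 - <<'E'
from h import *
a=[]
for t in('w15','w16','w20'):
    im=cv2.imread(f'pics/{t}.png')[195:265,215:300]; a.append(cv2.resize(im,None,fx=6,fy=6,interpolation=cv2.INTER_NEAREST))
cv2.imwrite('pics/cmpA.png',a[0]);cv2.imwrite('pics/cmpC.png',a[2]);cv2.imwrite('pics/cmpB.png',a[1])
cv2.imwrite('pics/cmp.png',cv2.resize(np.hstack(a),(795,218)))
E
```

```text
(no output)
```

View pics/cmpA.png

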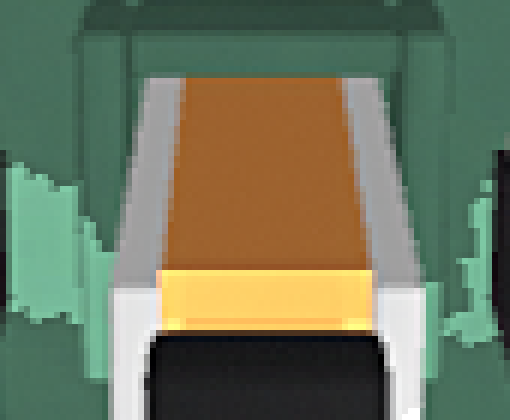

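View pics/cmpB.png

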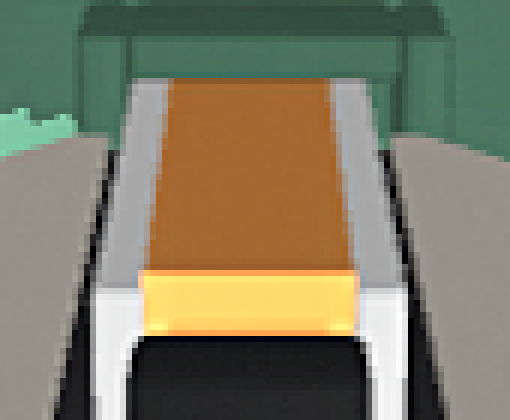

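View pics/cmpC.png

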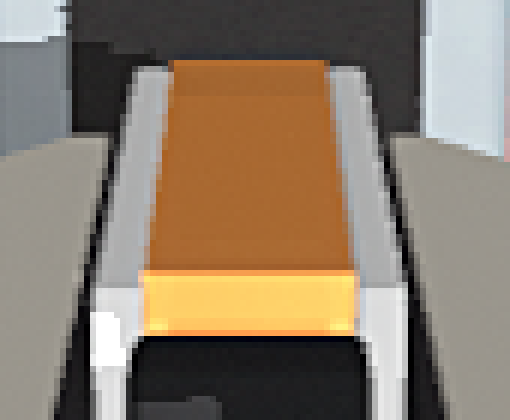

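```bash
python3 - <<'E'
from h import *
im=cv2.imread('pics/w14.png')[160:220,230:290]; cv2.imwrite('pics/c14.png',cv2.resize(im,None,fx=9,fy=9,interpolation=cv2.INTER_NEAREST))
im=cv2.imread('pics/w20.png')[20:160,200:310]; cv2.imwrite('pics/c20.png',cv2.resize(im,None,fx=4.2,fy=4.2,interpolation=cv2.INTER_NEAREST))
E
```

```text
(no output)
```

View pics/c14.png

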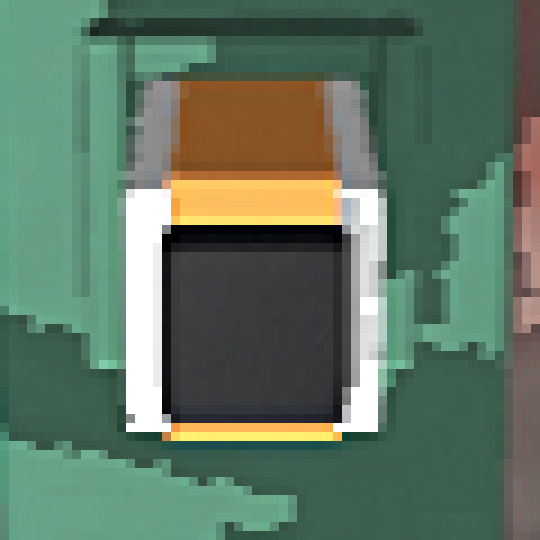

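View pics/c20.png

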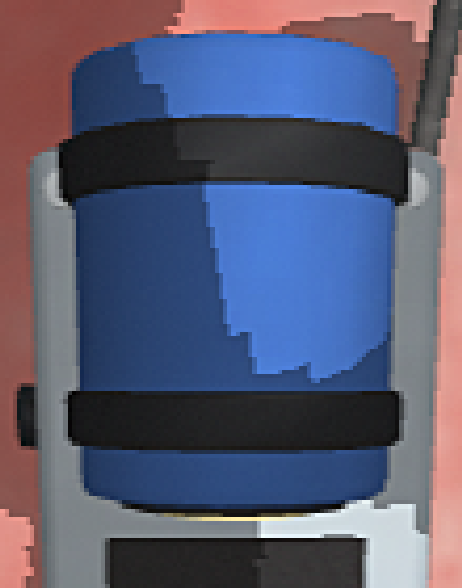

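```bash
python3 - <<'E'
from h import *
np.set_printoptions(precision=2,suppress=True)
def tx(tag,L,z):
    d,s=load(tag);R=q2R(s["orientation"]);return ((plane(d,np.array(L)-.5,z,s)-s["ee_pos"])@R)[:,:2]
print('w14 cell top',tx('w14',[(258.4,179),(258.4,209)],64).tolist(), 'mean', tx('w14',[(258.4,179),(258.4,209)],64).mean(0))
print('w15 front top',tx('w15',[(258,240)],64).tolist(),'w16',tx('w16',[(256.5,240)],64).tolist(),'cap front',tx('w16',[(256.5,195+336/6)],72).tolist())
print('w14 cap',tx('w14',[(258,160+232/9),(258,160+422/9)],72).tolist())
zf=load('w20')[1]["ee_pos"][2]-19
print('w20 front top',tx('w20',[(256.5,240)],zf+56).tolist(),'foot',tx('w20',[(256.5,205)],zf).tolist(),'cap',tx('w20',[(256.5,195+336/6)],zf+64).tolist())
print('w20 lamp back',tx('w20',[(256,28.1)],144).tolist(),'front',tx('w20',[(256,142)],143).tolist(),tx('w20',[(256,142)],135).tolist())
print('screws',tx('w20',[(212.4,64.8),(299.8,64.8)],30).tolist(),'pad',tx('w20',[(256,148.1)],30).tolist())
# pocket walls in w15: front wall outer top/in
print('w15 pocket inner front wall top', tx('w15',[(256,195+30/6)],20).tolist(),'w16',tx('w16',[(256,195+36/6)],20).tolist())
print('plate edge w16', tx('w16',[(256,120+200/4)],8).tolist())
E
```

```text
w14 cell top [[13.894545223972596, 0.25634801203206803], [-12.645351169228551, 0.3084326032610127]] mean [0.62 0.28]
w15 front top [[13.048604124948932, -0.5768424877699337]] w16 [[13.168398575373203, -1.2603348693272447]] cap front [[11.597224263607131, -1.2543595785095607]]
w14 cap [[9.993183320548999, -0.10642307669894571], [-8.163422892295003, -0.07669885649585587]]
w20 front top [[10.460901233701643, -1.8747035645348862]] foot [[9.512768108298275, -1.8813062371201046]] cap [[8.88671125817095, -1.8730471374883517]]
w20 lamp back [[99.62620064671151, -2.113598420409624]] front [[54.03880608496507, -2.1147806854093645]] [[53.22240392567284, -2.1283318474847936]]
screws [[100.71103196358445, -35.393697587988804], [100.74991698641107, 30.937894965095737]] pad [[37.595890608383414, -2.3061356069541428]]
w15 pocket inner front wall top [[18.98763812040821, -1.586356302154565]] w16 [[18.45404805294804, -1.58604705505052]]
plate edge w16 [[34.67800713262089, -1.6130498926241639]]
```

```bash
python3 - <<'E'
from h import *
np.set_printoptions(precision=4,suppress=True)
for t in('w3','w14','w15','w16','w18','w19','w20'):
    d,s=load(t);print(t,d['T_tool_cam'][:3,3],d['T_tool_cam'][:3,2],d['fx'],d['cx'],d['cy'],s['ee_pos'],s['orientation'])
E
```

```text
w3 [  70.8679   -0.8608 -167.0079] [-0.25   -0.0003  0.9682] 308.32570039485944 256.0965911498386 188.47902432497375 [498.6176 344.9602  64.8221] [0.0001 0.0349 0.9994 0.0001]
w14 [  70.6755   -1.1987 -167.0093] [-0.2501 -0.0002  0.9682] 308.32570039485944 256.0965911498386 188.47902432497375 [455.3697 173.7889 150.4582] [0.0004 0.1274 0.9919 0.0002]
w15 [  70.6766   -1.1977 -167.0086] [-0.2501 -0.0002  0.9682] 308.32570039485944 256.0965911498386 188.47902432497375 [455.2689 173.9636  27.1849] [0.0003 0.127  0.9919 0.0001]
w16 [  70.677    -1.1979 -167.0075] [-0.2501 -0.0002  0.9682] 308.32570039485944 256.0965911498386 188.47902432497375 [455.1016 173.921   26.9097] [0.0001 0.1271 0.9919 0.    ]
w18 [  68.0606   -1.8967 -167.0049] [-0.2502  0.0003  0.9682] 308.32570039485944 256.0965911498386 188.47902432497375 [ 623.4889 -185.8664  231.056 ] [-0.0005  0.7376  0.6752 -0.0004]
w19 [  68.0339   -1.8839 -167.0048] [-0.2502  0.0003  0.9682] 308.32570039485944 256.0965911498386 188.47902432497375 [ 621.4645 -109.6335  170.8026] [-0.0005  0.7424  0.67   -0.0004]
w20 [  68.0343   -1.8825 -167.0081] [-0.2502  0.0003  0.9682] 308.32570039485944 256.0965911498386 188.47902432497375 [ 622.0178 -108.4781  113.1422] [0.0002 0.7422 0.6701 0.0001]
```

>>> {"name": "carry_out", "arguments": {"increments": [[[15,0.08,0,0.03,0,0,0],[15,0.16,-0.01,0.08,0,0,0],[15,0.24,-0.02,0.12,0,0,0],[15,0.24,-0.02,0.12,0,0,0],[15,0.24,-0.02,0.12,0,0,0],[15,0.24,-0.02,0.12,0,0,0],[15,0.24,-0.02,0.12,0,0,0],[15,0.24,-0.02,0.12,0,0,0],[15,0.24,-0.02,0.12,0,0,0],[15,0.24,-0.02,0.12,0,0,0]]]}}

```text
time_s: 28.6
ee_pos: [621.9, -106.0, 111.6]
orientation: [-0.0, 0.742, 0.67, -0.0]
wrist_force: [0.3, -0.4, -0.6]
gripper_width: 24.3
```

```bash
python3 - <<'E'
from h import *
d,s=shot('wrist','w21');print(s['time_s'],s['ee_pos'],s['orientation'],s['wrist_force'],s['gripper_width'],abs(s['joint_velocities']).max())
shot('side','s21')
cv2.imwrite('pics/w21z.png',cv2.resize(cv2.imread('pics/w21.png')[0:270,130:400],None,fx=2.2,fy=2.2,interpolation=cv2.INTER_CUBIC))
cv2.imwrite('pics/s21z.png',cv2.resize(cv2.imread('pics/s21.png')[90:290,180:340],None,fx=3,fy=3,interpolation=cv2.INTER_CUBIC))
a=cv2.imread('pics/w21.png');cv2.imwrite('pics/c21.png',cv2.resize(np.vstack([a[30:165,205:305],a[195:265,205:305]]),None,fx=2.9*1,fy=2.9,interpolation=cv2.INTER_NEAREST))
E
```

```text
28.6 [ 621.88031928 -106.04164406  111.63399463] [-1.85740248e-05  7.42236715e-01  6.70137791e-01 -1.40453024e-05] [ 0.251687   -0.44561586 -0.58671669] 24.305698795275376 0.0008841865104063966
```

View pics/w21z.png

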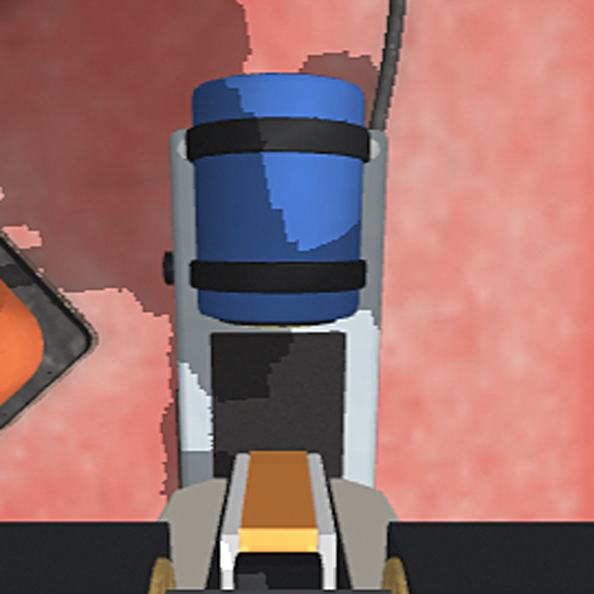

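View pics/s21z.png

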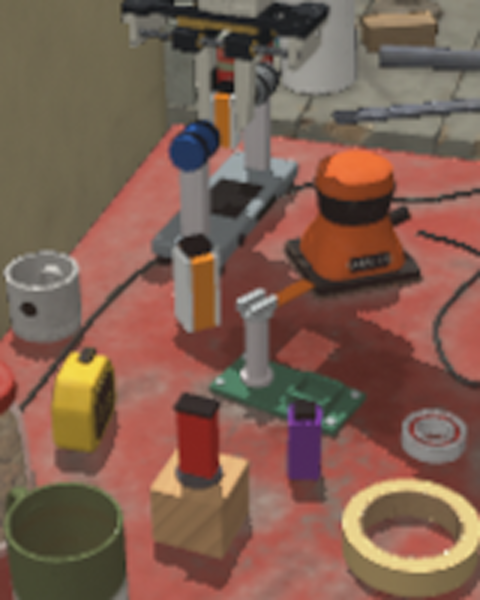

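```bash
python3 - <<'E'
from h import *
d,s=load('w21');d=dict(d);T=d['T_tool_cam'].copy();T[:2,3]=[68.96,0];d['T_tool_cam']=T;R=q2R(s["orientation"])
def tx(L,z): return ((plane(d,np.array(L)/2.2+[130-.3,-.3],z,s)-s["ee_pos"])@R)[:,:2].round(1).tolist()
z=s["ee_pos"][2]
print('pad',tx([(211,332.5),(345,332.5)],30),'screws',tx([(183,149),(374,149)],30),'lamp ring',tx([(188,275),(367,275)],125),'lamp back',tx([(276,73)],144))
print('cell foot',tx([(237,452),(326,452)],z-19),'top front',tx([(240,528),(316,528)],z+37))
E
```

```text
pad [[36.1, -24.6], [36.1, 24.6]] screws [[99.2, -32.6], [99.3, 33.0]] lamp ring [[61.4, -20.0], [61.4, 19.8]] lamp back [[98.3, -0.4]]
cell foot [[10.0, -11.7], [10.0, 13.8]] top front [[11.3, -7.8], [11.3, 7.9]]
```

```bash
python3 -c "
from bench import *
print(hand_in()); s=get_state(); print(s['time_s'],s['ee_pos'],s['gripper_width'])"
```

```text
the job is handed in; nothing more can be done
None
the job is handed in; nothing more can be done
```

The job is done and handed in at about 28.7 s. The arm was at rest, still holding the cell in the light path.

- **Key and screw:** I took the key from its stand and turned the screw to about 1.35 rad, measured from the tab in the wrist view. I then put the key back upright in its slot and let it go. The last side view shows it standing there. While turning, the sideways force on the wrist reached about 8 N.
- **Cell:** I gripped it at 24 mm across the frosted faces with 25 N and lifted it out. The wrist view shows no slip between the grip in the cradle and the gauge.
- **Final position:** By the last wrist picture the cell is within about 1 mm of the beam centre along the light and sideways. The arm reading puts its height at about 124.7 mm, against the 125 mm wanted, and it is square to the light to within about 0.01 rad.

**Checks that disagreed:**
- **Wrist camera offset:** its calibration carried a steady offset of about 2 mm, which showed when the cell shifted about 1.5 mm sideways as the jaws closed. I worked the offset out and moved the cell 2.4 mm along the light to allow for it.
- **Possible lean:** the cell's foot reads about 1 mm off from its top, so it may lean by up to about 0.02 rad. That is one or two pixels, so it could also be reading error. I left it.

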